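# Load the corner-sample press carriage and lock it with its spring plunger

## Robot

A 6-joint arm with a two-finger parallel gripper is mounted at the origin on the work surface; the furniture and walls round the work are solid. World frame = base frame: x ahead of the robot, y to its left, z up, the work surface at z = 0. Lengths are in m, angles in rad, forces in N, time in s.
With the tool pointing down it reaches from about 0.375 to 0.975 m from the base axis. Payload 3.8 kg.
Tool frame: the origin (TCP) lies midway between the tips of the shut fingers; the grasp point (between the pads) lies 19 mm behind it; z points along the fingers, y is the line along which they close (so a half turn about z gives the same grasp; the last joint's range is limited). The gripper opens to 85 mm and grips with 20 to 120 N. Pads are 22 mm wide; open, the fingers measure 114 mm over their backs; the gripper's body (76 mm by 85 mm) begins 54 mm behind the grasp point. The pads swing forward as they close: fully open they stand 13 mm farther back than shut.
Start: joints at [-1.356, 0.264, 1.604, -0, 1.274, -0.037], TCP at [0.168, -0.654, 0.198] pointing down, gripper open.
Joint ranges: [-2.63, 2.63], [-0.94, 2.18], [0.31, 2.57], [-1.31, 4.45], [0, 2.66], [-2.55, 2.55]. Speed limits (rad/s): [2.57, 2.57, 3.14, 3.14, 3.14, 3.14].

## Interface

Orientations are given as a rotation vector (axis times angle).
In Python, from workcell import read_state, vision, ticket gives the robot as it stands. The module is installed in compiled form; this text tells all that it offers.
- The arm moves only by the tool jog_arm, never from a script. Its arguments are lists of equal length, an entry for each row: "turn": the turn, a rotation vector about the tool's x, y, z in rad, a list of three; "delta_pos": the shift along the tool's x, y, z in m, a list of three; "gripper": the finger opening in m, from 0 to 0.0854. In form: {"turn": [[rx, ry, rz], ...], "delta_pos": [[dx, dy, dz], ...], "gripper": [gripper, ...]}. A call has 1 to 20 rows; each row shifts and turns the commanded pose from where the row before left it, along the tool's axes as they then stand; what a row does not reach is not made up. A row lasts 1/12 s, in which the tool goes at most 41.7 mm and 7.16 degrees, less where a joint would pass 70% of its speed; a pose out of reach is approached as far as the arm can. A call with a gripper value outside its range is refused whole. The fingers move at their own pace and stop on an object; "grip_force" is the grip in N (left out, the last holds). Time passes only in rows, so rows that do not move let the fingers close. It gives the time, the measured TCP pose, the force, the opening and the grip force at its end, in the units of the state.
- read_state(): the state, without advancing time (a new reading comes with each control period).
- vision.read_camera(name): name is "scene" or "top" or "wrist"; returns the picture (384x512x3 uint8, red, green, blue); there is no depth.
- vision.calibration(name): a dict with "vfov" (degrees; the focal length in pixels is half the picture's height over the tangent of half this angle, whatever the lens; pixels are square), "cx", "cy" (the principal point, pixels), "R" (3x3) and "t" (3): a world point X has camera coordinates R X + t; the wrist camera has in their place "mount" (4x4, takes a point from camera to tool coordinates, whose origin is the TCP and whose axes are the flange's). Camera axes: x right, y down, z forward; pixel columns grow to the right and rows downward; lengths in m; the calibration is good to about 2 mm. The wrist camera is an equidistant fisheye: a pixel r from the principal point sees the ray r / f radians off the axis. A picture is of the moment at which its call begins: read the wrist's pose just before it. calibration takes no time and is no camera call.
- ticket.finish_job(): hands the job in; it is judged then, once.
The state is a dict: "time": time; "q": joint angles; "joint_vel": joint speeds; "joint_torque": joint torques, N m; "tool_pos": TCP position; "tcp_rot": TCP orientation; "wrist_force": force on the tool from outside, world axes, zero at the start; "torque": the same for the moment, N m; "width": opening from 0.0 (shut) to 1.0 (fully open); "grip_force": force on a finger pad.
Only numpy, scipy, OpenCV 4.12 (cv2) and the standard library are available. Lean on these libraries where they do the work, as an engineer would, in place of code of your own. Each camera call takes 0.05 s, during which the arm holds its last target. There are 200 camera calls.

## Task

Load the sample press: pull the spring plunger's knob up and twist it into its rest notch so that it stays up by itself when let go, then draw the carriage fully out by its bar handle. Seat every moulding corner sample that lies on the table flat and square in a pocket of the carriage, one to a pocket, any sample in any pocket. Push the carriage fully home under the press head with the knob still parked, turn the knob back so that its pin drops all the way into the carriage and locks it, let go, and leave the other things on the table where they are.

Things in the scene. Friction and masses are not known exactly. Their poses are not given: they have to be found in the camera images.
- knob_grip (a point): centre of the plunger's black bar-shaped knob, 48 x 16 mm, 22 mm high, at the press's right-hand end; moves with it. x axis along the bar: pinch across y (16 mm). Engaged: underside 68, centre 79, top 90 mm above the table. Under it a notched steel collar, 34 mm wide, to 60 mm. The press's grey head, its front edge 55 mm behind the knob axis, is up to 64 mm high
- plunger_lift (a joint): how far knob and pin are pulled straight up (m): 0 engaged, about 0.012 resting in the rest notch, 0.020 upper stop. A spring pulls down with 4 N at 0, 0.25 N more per mm. Lifted over 0.009 the pin is clear of the carriage; let down anywhere but over the carriage's index hole (carriage home) it stops at about 0.008
- plunger_turn (a joint): turn of the knob (rad), anticlockwise from above: 0 engaged (bar along the carriage's travel), 1.05 rest notch, stops at -0.06 and 1.2. A ridge lies between: it turns only while lifted over 0.0155. The rest notch is 3 mm deep: to leave it lift over 0.0155 again, turn back to 0, let down
- carriage (a joint): how far the carriage is drawn out (m): 0 home under the press head (stop), 0.095 fully out (stop). It slides along handle_grip's -x axis, with about 1.2 N of friction, and stays where it is left. With the plunger engaged it cannot move
- handle_grip (a point): centre of the carriage's dark bar handle; moves with the carriage. Bar 80 mm along y, 14 mm thick along x, 50 to 64 mm above the table, open below: pinch its middle from above across x. -x is the way out. With the carriage home the grey head's front edge (46 to 58 mm high) is 53 mm behind the bar
- pocket0 (a point): left pocket (seen from the robot): where a seated sample's centre point comes, 9 mm above the pocket floor (floor 24 mm above the table); moves with the carriage. The sample's x and y axes lie along the point's. It is L-shaped with 2 mm play all round, so the sample fits one way round only. Pockets are 82 mm apart
- pocket1 (a point): middle pocket, like the left one. The pale wooden walls round a pocket are 6 mm thick and 8 mm high, with gaps for fingers in the front (-x) wall at y = 4 to 27 and -30 to -4 mm and in the back (+x) wall at all y below 27 mm
- pocket2 (a point): right pocket, like the left one. In each pocket a key block 8 mm high (x 17 to 29, y -12 to 3 mm) stands in the sample's open corner. With the carriage out the grey head's front edge is 70 mm behind the pocket centres
- sample_oak_mid (a point): centre, half-way up, of the plain oak brown L-shaped moulding corner, 62 x 62 x 18 mm, lying flat (may be absent). One leg fills x -31 to -5 mm, the other y 5 to 31 mm; open corner to +x, -y. Outer faces upright to 13.7 mm above the underside, inner ones to 8 mm, then sloping. Take it across 62 mm along x at y = 15 mm, or low across a 26 mm leg
- sample_silver_mid (a point): centre, half-way up, of the silver-white L-shaped moulding corner, 62 x 62 x 18 mm, lying flat (may be absent). One leg fills x -31 to -5 mm, the other y 5 to 31 mm; open corner to +x, -y. Outer faces upright to 13.7 mm above the underside, inner ones to 8 mm, then sloping. Take it across 62 mm along x at y = 15 mm, or low across a 26 mm leg
- sample_black_1_mid (a point): centre, half-way up, of the black L-shaped moulding corner, 62 x 62 x 18 mm, lying flat (may be absent). One leg fills x -31 to -5 mm, the other y 5 to 31 mm; open corner to +x, -y. Outer faces upright to 13.7 mm above the underside, inner ones to 8 mm, then sloping. Take it across 62 mm along x at y = 15 mm, or low across a 26 mm leg
- staple_box: orange card staple box, 52 x 88 x 30 mm, origin under its centre; a bystander, to be left alone
- tape_white_2: roll of white tape, 92 mm across, 19 mm high, origin under its centre; a bystander, to be left alone
- offcut_3: wood offcut, 38 x 90 x 22 mm, origin under its centre; a bystander, to be left alone
Not all that is in view belongs to the job. What is shaped like the part that bears sample_silver_mid but orange is not meant. Leave any pink look-alike of the part that bears sample_oak_mid alone.

How it is judged:
On the way, in this order (a step that is already met when the one before it is completed fails the run):
1. the knob is pulled up and twisted into its rest notch, and stays there with the hand away (value of joint plunger_lift above 0.01 m and value of joint plunger_turn above 0.8 rad and distance between the grasp point and knob_grip above 0.06 m), for 0.3 s.
2. the carriage is drawn fully out, the knob still parked (value of joint plunger_lift above 0.01 m and value of joint plunger_turn above 0.8 rad and value of joint carriage above 0.088 m), for 0.2 s.
3. every sample is seated flat in a pocket, the carriage still out (((horizontal distance between sample_oak_mid and pocket0 below 0.005 m and z of sample_oak_mid in the frame of pocket0 between -0.003 and 0.003 m and angle between sample_oak_mid's own z axis and vertical below 0.06 rad and angle between the x axis of sample_oak_mid and the x axis of pocket0, either way round below 0.12 rad) or (horizontal distance between sample_oak_mid and pocket1 below 0.005 m and z of sample_oak_mid in the frame of pocket1 between -0.003 and 0.003 m and angle between sample_oak_mid's own z axis and vertical below 0.06 rad and angle between the x axis of sample_oak_mid and the x axis of pocket1, either way round below 0.12 rad) or (horizontal distance between sample_oak_mid and pocket2 below 0.005 m and z of sample_oak_mid in the frame of pocket2 between -0.003 and 0.003 m and angle between sample_oak_mid's own z axis and vertical below 0.06 rad and angle between the x axis of sample_oak_mid and the x axis of pocket2, either way round below 0.12 rad)) and ((horizontal distance between sample_silver_mid and pocket0 below 0.005 m and z of sample_silver_mid in the frame of pocket0 between -0.003 and 0.003 m and angle between sample_silver_mid's own z axis and vertical below 0.06 rad and angle between the x axis of sample_silver_mid and the x axis of pocket0, either way round below 0.12 rad) or (horizontal distance between sample_silver_mid and pocket1 below 0.005 m and z of sample_silver_mid in the frame of pocket1 between -0.003 and 0.003 m and angle between sample_silver_mid's own z axis and vertical below 0.06 rad and angle between the x axis of sample_silver_mid and the x axis of pocket1, either way round below 0.12 rad) or (horizontal distance between sample_silver_mid and pocket2 below 0.005 m and z of sample_silver_mid in the frame of pocket2 between -0.003 and 0.003 m and angle between sample_silver_mid's own z axis and vertical below 0.06 rad and angle between the x axis of sample_silver_mid and the x axis of pocket2, either way round below 0.12 rad)) and ((horizontal distance between sample_black_1_mid and pocket0 below 0.005 m and z of sample_black_1_mid in the frame of pocket0 between -0.003 and 0.003 m and angle between sample_black_1_mid's own z axis and vertical below 0.06 rad and angle between the x axis of sample_black_1_mid and the x axis of pocket0, either way round below 0.12 rad) or (horizontal distance between sample_black_1_mid and pocket1 below 0.005 m and z of sample_black_1_mid in the frame of pocket1 between -0.003 and 0.003 m and angle between sample_black_1_mid's own z axis and vertical below 0.06 rad and angle between the x axis of sample_black_1_mid and the x axis of pocket1, either way round below 0.12 rad) or (horizontal distance between sample_black_1_mid and pocket2 below 0.005 m and z of sample_black_1_mid in the frame of pocket2 between -0.003 and 0.003 m and angle between sample_black_1_mid's own z axis and vertical below 0.06 rad and angle between the x axis of sample_black_1_mid and the x axis of pocket2, either way round below 0.12 rad)) and value of joint carriage above 0.06 m), for 0.3 s.
4. the carriage is pushed fully home, the knob still parked (value of joint plunger_lift above 0.01 m and value of joint plunger_turn above 0.8 rad and value of joint carriage below 0.005 m), for 0.2 s.
At the end, for the whole second after the job is handed in: The carriage is home (within 5 mm), the knob is turned back and fully down (within 3 mm), its pin in the carriage, and every sample lies flat in a pocket (centre within 5 mm sideways and 3 mm in height of the pocket's site, square within 0.12 rad) (value of joint carriage below 0.005 m and value of joint plunger_lift below 0.003 m and value of joint plunger_turn below 0.2 rad and ((horizontal distance between sample_oak_mid and pocket0 below 0.005 m and z of sample_oak_mid in the frame of pocket0 between -0.003 and 0.003 m and angle between sample_oak_mid's own z axis and vertical below 0.06 rad and angle between the x axis of sample_oak_mid and the x axis of pocket0, either way round below 0.12 rad) or (horizontal distance between sample_oak_mid and pocket1 below 0.005 m and z of sample_oak_mid in the frame of pocket1 between -0.003 and 0.003 m and angle between sample_oak_mid's own z axis and vertical below 0.06 rad and angle between the x axis of sample_oak_mid and the x axis of pocket1, either way round below 0.12 rad) or (horizontal distance between sample_oak_mid and pocket2 below 0.005 m and z of sample_oak_mid in the frame of pocket2 between -0.003 and 0.003 m and angle between sample_oak_mid's own z axis and vertical below 0.06 rad and angle between the x axis of sample_oak_mid and the x axis of pocket2, either way round below 0.12 rad)) and ((horizontal distance between sample_silver_mid and pocket0 below 0.005 m and z of sample_silver_mid in the frame of pocket0 between -0.003 and 0.003 m and angle between sample_silver_mid's own z axis and vertical below 0.06 rad and angle between the x axis of sample_silver_mid and the x axis of pocket0, either way round below 0.12 rad) or (horizontal distance between sample_silver_mid and pocket1 below 0.005 m and z of sample_silver_mid in the frame of pocket1 between -0.003 and 0.003 m and angle between sample_silver_mid's own z axis and vertical below 0.06 rad and angle between the x axis of sample_silver_mid and the x axis of pocket1, either way round below 0.12 rad) or (horizontal distance between sample_silver_mid and pocket2 below 0.005 m and z of sample_silver_mid in the frame of pocket2 between -0.003 and 0.003 m and angle between sample_silver_mid's own z axis and vertical below 0.06 rad and angle between the x axis of sample_silver_mid and the x axis of pocket2, either way round below 0.12 rad)) and ((horizontal distance between sample_black_1_mid and pocket0 below 0.005 m and z of sample_black_1_mid in the frame of pocket0 between -0.003 and 0.003 m and angle between sample_black_1_mid's own z axis and vertical below 0.06 rad and angle between the x axis of sample_black_1_mid and the x axis of pocket0, either way round below 0.12 rad) or (horizontal distance between sample_black_1_mid and pocket1 below 0.005 m and z of sample_black_1_mid in the frame of pocket1 between -0.003 and 0.003 m and angle between sample_black_1_mid's own z axis and vertical below 0.06 rad and angle between the x axis of sample_black_1_mid and the x axis of pocket1, either way round below 0.12 rad) or (horizontal distance between sample_black_1_mid and pocket2 below 0.005 m and z of sample_black_1_mid in the frame of pocket2 between -0.003 and 0.003 m and angle between sample_black_1_mid's own z axis and vertical below 0.06 rad and angle between the x axis of sample_black_1_mid and the x axis of pocket2, either way round below 0.12 rad))); the robot touches nothing.
It fails at once if the staple box is pushed aside by more than 3 cm (distance of staple_box from where it was at the start of the episode above 0.03 m).
It fails at once if the roll of tape is pushed aside by more than 3 cm (distance of tape_white_2 from where it was at the start of the episode above 0.03 m).
It fails at once if the wood offcut is pushed aside by more than 3 cm (distance of offcut_3 from where it was at the start of the episode above 0.03 m).
Of sample_oak, sample_silver, sample_black_1 only 2 to 3 are there at a start; the rules pass over those that are not, and their reading is None.
At some moment in a run one of sample_oak, sample_silver, sample_black_1 may be knocked a few centimetres aside while the robot is not near it.
Once in a run the grip may slacken for a moment while it holds something.
It also fails if it takes over 210 s, if anything falls off the work surface, if the arm or the gripper's body presses on something with over 40 N, if the wrist force passes 120 N, or if a joint passes its speed limit or range.

## Working session

There is one attempt and no reset: what is moved stays moved. The work goes in short steps, Python scripts to look and compute and a tool call to move; the robot and the scene stay as the last step left them, time stands still between calls to the robot, and variables do not carry over. Pictures are saved under pics/ and viewed, at most 14 in all, crops included, and the job is handed in when it is done.

Besides the shell and the picture viewer there is one more tool, called after "Request:" as name(argument=value, ...) on one line, values as JSON. jog_arm: Moves the arm, as the interface text tells. Its arguments: {"type":"object","properties":{"turn":{"type":"array","items":{"type":"array","items":{"type":"number"}}},"delta_pos":{"type":"array","items":{"type":"array","items":{"type":"number"}}},"gripper":{"type":"array","items":{"type":"number"}},"grip_force":{"type":"number"}},"required":["turn","delta_pos","gripper"]}

```bash
mkdir -p pics
cat > h.py <<'E'
import numpy as np, cv2
from scipy.spatial.transform import Rotation as Rn
from workcell import read_state, vision, ticket
def cam(n):
    c=vision.calibration(n); return c, 192/np.tan(np.radians(c['vfov'])/2)
def pix2w(n,u,v,z):
    c,f=cam(n); R=np.array(c['R']);t=np.array(c['t'])
    o=-R.T@t; d=R.T@np.array([(u-c['cx'])/f,(v-c['cy'])/f,1]); s=(z-o[2])/d[2]; return o+s*d
def w2pix(n,X):
    c,f=cam(n); p=np.array(c['R'])@np.array(X)+np.array(c['t']); return c['cx']+f*p[0]/p[2], c['cy']+f*p[1]/p[2]
def wray(u,v,st):
    c,f=cam('wrist'); M=np.array(c['mount']); dx,dy=u-c['cx'],v-c['cy']; r=np.hypot(dx,dy); th=r/f
    d=np.array([np.sin(th)*dx/(r+1e-9),np.sin(th)*dy/(r+1e-9),np.cos(th)])
    R=Rn.from_rotvec(st['tcp_rot']).as_matrix()
    return R@M[:3,3]+np.array(st['tool_pos']), R@M[:3,:3]@d
def wpix2w(u,v,z,st):
    o,d=wray(u,v,st); return o+(z-o[2])/d[2]*d
def w2wpix(X,st):
    c,f=cam('wrist'); M=np.array(c['mount']); R=Rn.from_rotvec(st['tcp_rot']).as_matrix()
    p=R.T@(np.array(X)-np.array(st['tool_pos'])); p=M[:3,:3].T@(p-M[:3,3]); th=np.arccos(p[2]/np.linalg.norm(p)); r=np.hypot(p[0],p[1])
    return c['cx']+f*th*p[0]/r, c['cy']+f*th*p[1]/r
def save(n,im,s=1,box=None):
    if box: im=im[box[1]:box[3],box[0]:box[2]]
    cv2.imwrite('pics/'+n,cv2.resize(im[...,::-1],None,fx=s,fy=s,interpolation=cv2.INTER_CUBIC))
E
python3 - <<'E'
from h import *
for n in('top','scene'):
    im=vision.read_camera(n); np.save(n+'0.npy',im); save(n+'0.png',im,1.5)
    c,f=cam(n); print(n,f,c)
print(cam('wrist')); s=read_state(); print(s)
print(Rn.from_rotvec(s['tcp_rot']).as_matrix().round(3))
E
```

```text
top 362.88032704818363 {'vfov': 55.7666385488361, 'cx': 255.7312675489925, 'cy': 195.8261952120306, 'R': array([[ 0.01838436, -0.99972385,  0.01463719],
       [-0.98633718, -0.02053136, -0.16345465],
       [ 0.16371003, -0.0114322 , -0.98644226]]), 't': array([-0.09105443,  0.42914732,  1.1546106 ])}
scene 406.90573355612844 {'vfov': 50.520915462801085, 'cx': 252.5212628490842, 'cy': 188.59554166919366, 'R': array([[ 0.92390185, -0.38259121, -0.00541646],
       [-0.29935683, -0.71394159, -0.63298727],
       [ 0.23830833,  0.58643957, -0.77414325]]), 't': array([-0.43540357,  0.12511874,  1.34927045])}
({'vfov': 65.70646984690485, 'cx': 252.43081985412363, 'cy': 189.16434539010731, 'mount': array([[ 7.44556527e-04, -9.47542599e-01, -3.19628642e-01,
         8.14669203e-02],
       [ 9.99999216e-01,  3.83702197e-04,  1.19195127e-03,
        -1.86125677e-03],
       [-1.00678239e-03, -3.19629279e-01,  9.47542142e-01,
        -1.75341180e-01],
       [ 0.00000000e+00,  0.00000000e+00,  0.00000000e+00,
         1.00000000e+00]])}, np.float64(297.3186396354542))
{'time': 0.1, 'q': array([-1.35591395e+00,  2.64652659e-01,  1.60525806e+00,  1.97297312e-05,
        1.27373119e+00, -3.69358383e-02]), 'joint_vel': array([-0.00148177, -0.001194  , -0.00172781,  0.00047401,  0.00040199,
        0.00128812]), 'joint_torque': array([ 4.59917483e-04, -5.16708398e+01, -3.68589735e+01, -1.08222007e-04,
        6.29884045e-03, -2.96783014e-06]), 'tool_pos': array([ 0.16800878, -0.65298505,  0.19689243]), 'tcp_rot': array([-3.11469801e+00, -3.94245263e-01,  2.56349930e-04]), 'wrist_force': array([-0.53865944,  0.47137788, -0.24692643]), 'torque': array([ 0.01290548, -0.0533639 , -0.04756068]), 'grip_force': 0.0, 'width': 0.9990278608817613}
[[ 0.968  0.249 -0.   ]
 [ 0.249 -0.968  0.002]
 [ 0.    -0.002 -1.   ]]
```

View pics/top0.png

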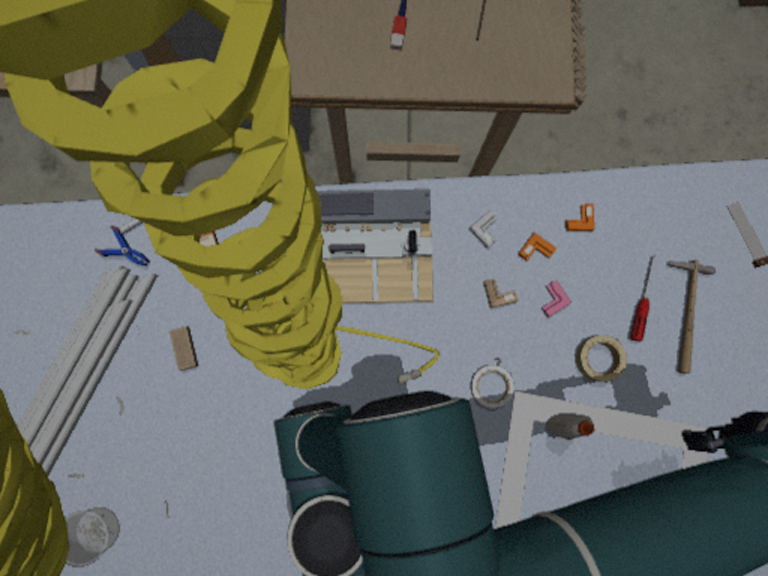

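View pics/scene0.png

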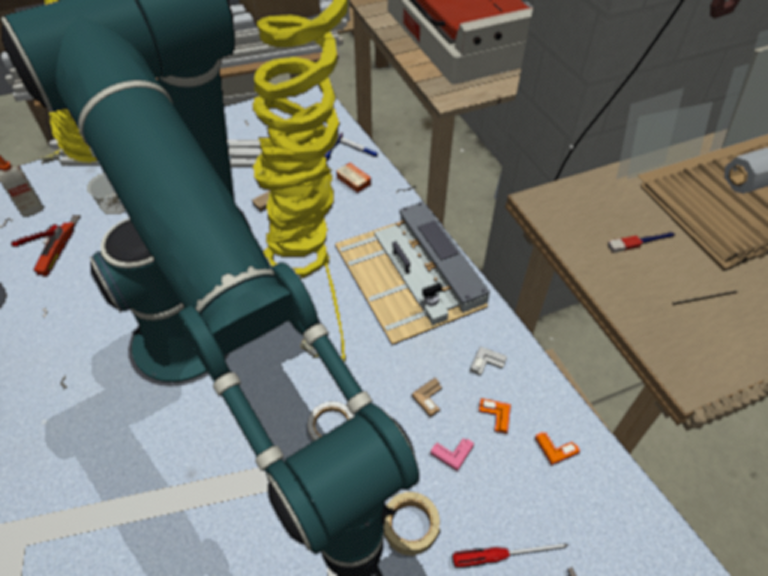

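Top view (1.5x): press at (320–432, 190–302), handle about (346,248), knob (412,240). L-shapes: oak (498,294), silver (484,230), orange decoys (537,246) and (582,218), pink decoy (556,298). No black L is visible; white tape is at (491,386). I choose oak and silver. I'll check both in a crop, then look for a black one with the wrist camera.

Run:
```python
from h import *
im=np.load('top0.npy')
a=im[120:208,195:295]; b=im[130:218,300:400]
save('c0.png',np.hstack([a,b]),4)
```

```text
(no output)
```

View pics/c0.png

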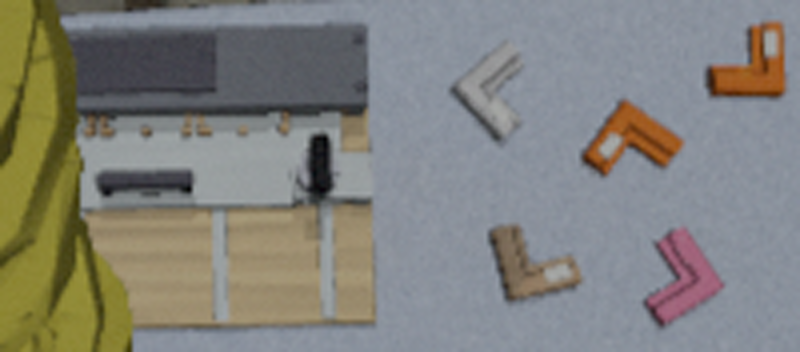

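Run:
```python
from h import *
p=lambda u,v,z,o: pix2w('top',u/4+o[0],v/4+o[1],z).round(4)
A=(195,120);B=(200,130)
print('knob top ends',p(320,140,.09,A),p(320,193,.09,A),'c',p(320,166,.09,A))
print('handle ends',p(98,184,.064,A),p(193,181,.064,A),'c',p(145,179,.064,A))
print('head front edge',p(75,108,.064,A),p(367,105,.064,A),'base front',p(140,325,0.01,A),p(375,322,.01,A))
B=(200,130)
for n,pts in dict(silver=[(518,45),(452,89),(505,139)],oak=[(492,230),(510,300),(579,281)]).items():
    print(n,[p(x,y,.014,B) for x,y in pts])
print('tape',pix2w('top',491/1.5,386/1.5,.019))
print('box scene',pix2w('scene',353/1.5,177/1.5,.03),'off',pix2w('top',183/1.5,348/1.5,.022))
```

```text
knob top ends [ 0.5552 -0.1411  0.09  ] [ 0.5118 -0.1415  0.09  ] c [ 0.5339 -0.1413  0.09  ]
handle ends [0.5218 0.0369 0.064 ] [ 0.526  -0.0399  0.064 ] c [ 0.5268 -0.001   0.064 ]
head front edge [0.5852 0.0579 0.064 ] [ 0.5932 -0.181   0.064 ] base front [0.415  0.0027 0.01  ] [ 0.4216 -0.1939  0.01  ]
silver [array([ 0.63 , -0.333,  0.014]), array([ 0.5895, -0.2759,  0.014 ]), array([ 0.5466, -0.3207,  0.014 ])]
oak [array([ 0.4676, -0.3087,  0.014 ]), array([ 0.4084, -0.323 ,  0.014 ]), array([ 0.4257, -0.3811,  0.014 ])]
tape [ 0.23612078 -0.31899525  0.019     ]
box scene [0.53103373 0.32534673 0.03      ] off [0.30503101 0.34941052 0.022     ]
```

```bash
cat >> h.py <<'E'
def tri(a,b):
    A=[];
    L=[]
    for n,(u,v) in (('top',a),('scene',b)):
        p=pix2w(n,u,v,0);q=pix2w(n,u,v,.5);L.append((p,(q-p)/np.linalg.norm(q-p)))
    (p,d),(q,e)=L; M=np.stack([d,-e],1); s=np.linalg.lstsq(M,q-p,rcond=None)[0]
    return (p+s[0]*d+q+s[1]*e)/2, np.linalg.norm(p+s[0]*d-q-s[1]*e)
def goto(x,y,z,yaw):
    s=read_state(); R=Rn.from_rotvec(s['tcp_rot']).as_matrix()
    T=np.array([[np.cos(yaw),np.sin(yaw),0],[np.sin(yaw),-np.cos(yaw),0],[0,0,-1]])
    print('t',round(s['time'],2),'pos',np.round(s['tool_pos'],4),'w',round(s['width'],3))
    print(' turn',Rn.from_matrix(R.T@T).as_rotvec().round(4),' dpos in target frame',(T.T@(np.array([x,y,z])-s['tool_pos'])).round(4),'in current',(R.T@(np.array([x,y,z])-s['tool_pos'])).round(4))
E
python3 - <<'E'
from h import *
print(tri((305/1.5,385/1.5),(300/1.5,270/1.5)))
print(tri((437/1.5,352/1.5),(343/1.5,355/1.5)))
goto(.46,-.16,.28,.035)
E
```

```text
(array([0.26451255, 0.0732439 , 0.03189032]), np.float64(0.0689732240750883))
(array([ 0.30690835, -0.19966645,  0.03943055]), np.float64(0.0019288849516832616))
t 0.1 pos [ 0.168  -0.653   0.1969] w 0.999
 turn [-2.000e-03  1.000e-04  2.168e-01]  dpos in target frame [ 0.3091 -0.4825 -0.0831] in current [ 0.4056 -0.4049 -0.0822]
```

Request:
jog_arm(turn=[[-0.001, 0, 0.109], [-0.001, 0, 0.108], [0, 0, 0], [0, 0, 0], [0, 0, 0], [0, 0, 0], [0, 0, 0], [0, 0, 0], [0, 0, 0], [0, 0, 0], [0, 0, 0], [0, 0, 0], [0, 0, 0], [0, 0, 0], [0, 0, 0], [0, 0, 0], [0, 0, 0], [0, 0, 0], [0, 0, 0]], delta_pos=[[0, 0, 0], [0, 0, 0], [0.0193, -0.0302, -0.0052], [0.0193, -0.0302, -0.0052], [0.0193, -0.0302, -0.0052], [0.0193, -0.0302, -0.0052], [0.0193, -0.0302, -0.0052], [0.0193, -0.0302, -0.0052], [0.0193, -0.0302, -0.0052], [0.0193, -0.0302, -0.0052], [0.0193, -0.0302, -0.0052], [0.0193, -0.0302, -0.0052], [0.0193, -0.0302, -0.0052], [0.0193, -0.0302, -0.0052], [0.0193, -0.0302, -0.0052], [0.0193, -0.0302, -0.0052], [0.0193, -0.0302, -0.0052], [0.0193, -0.0302, -0.0052], [0, 0, 0]], gripper=[0.05, 0.05, 0.05, 0.05, 0.05, 0.05, 0.05, 0.05, 0.05, 0.05, 0.05, 0.05, 0.05, 0.05, 0.05, 0.05, 0.05, 0.05, 0.05], grip_force=60)

```text
time: 1.68
tool_pos: [0.4627, -0.1549, 0.2812]
tcp_rot: [-3.14, -0.063, -0.005]
wrist_force: [-0.6, -0.2, 1.7]
width: 0.585
grip_force: 0.0
```

Run:
```python
from h import *
import pickle
s=read_state(); im=vision.read_camera('wrist'); np.save('w1.npy',im); pickle.dump(s,open('w1.pkl','wb')); save('w1.png',im,1.5)
im=vision.read_camera('scene'); np.save('scene1.npy',im)
goto(.46,-.16,.28,.035)
```

```text
t 1.78 pos [ 0.4603 -0.1587  0.2802] w 0.587
 turn [0.0021 0.0004 0.0034]  dpos in target frame [-0.0003  0.0013  0.0002] in current [-0.0003  0.0013  0.0002]
```

View pics/w1.png

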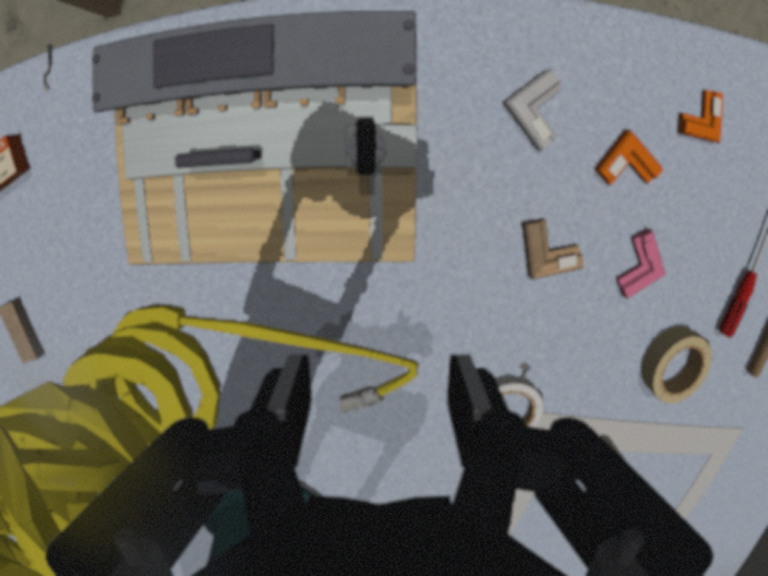

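Wrist view (1.5x): knob (366,146), handle (218,157), silver L (535,108), oak L (549,250). Orange L-shapes are at (630,158) and (703,117), pink at (643,263). There is no black L anywhere, so the job is oak and silver.

Run:
```python
from h import *
import pickle
s=pickle.load(open('w1.pkl','rb')); im=np.load('w1.npy')
p=lambda u,v,z:wpix2w(u/1.5,v/1.5,z,s).round(4)
print('knob',p(366,120,.09),p(366,172,.09)); print('handle',p(177,160,.064),p(260,154,.064))
print('head front',p(100,109,.06),p(416,86,.064)); print('tabletop hose end',p(415,370,.04))
print('base front',p(130,263,.01),p(415,262,.01))
print('silver',p(555,70,.014),p(505,104,.014),p(546,149,.014)); print('oak',p(525,222,.014),p(532,278,.014),p(582,268,.014))
a=im[60:125,105:290]; save('w1a.png',a,4)
b=im[35:200,330:450]; save('w1b.png',b,3.6)
```

```text
knob [ 0.5593 -0.1394  0.09  ] [ 0.5165 -0.141   0.09  ]
handle [0.5259 0.037  0.064 ] [ 0.5293 -0.0453  0.064 ]
head front [0.5826 0.1288 0.06  ] [ 0.5927 -0.1804  0.064 ]
tabletop hose end [ 0.3086 -0.1989  0.04  ]
base front [0.4078 0.1332 0.01  ] [ 0.4196 -0.1933  0.01  ]
silver [ 0.6322 -0.3264  0.014 ] [ 0.589  -0.2742  0.014 ] [ 0.5479 -0.3216  0.014 ]
oak [ 0.4696 -0.3061  0.014 ] [ 0.4089 -0.3224  0.014 ] [ 0.4232 -0.3817  0.014 ]
```

View pics/w1a.png

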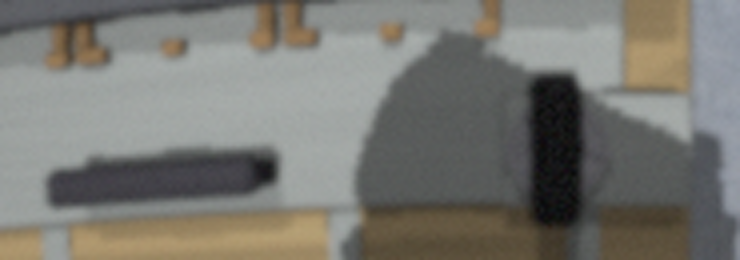

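View pics/w1b.png

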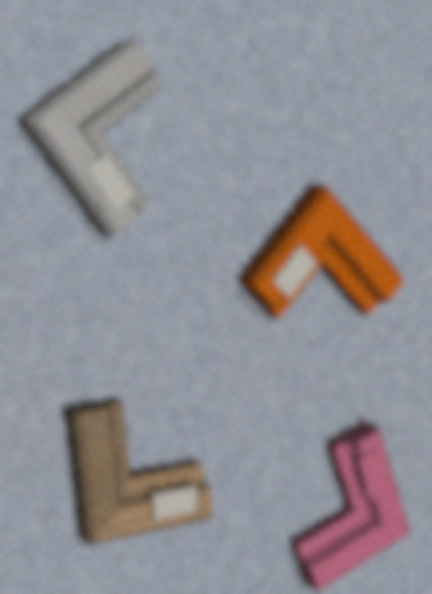

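Run:
```python
from h import *
goto(.5365,-.141,.115,.035)
```

```text
t 1.78 pos [ 0.4603 -0.1587  0.2802] w 0.587
 turn [0.0021 0.0004 0.0034]  dpos in target frame [ 0.0768 -0.015   0.1652] in current [ 0.0769 -0.0151  0.1651]
```

Request:
jog_arm(turn=[[0.002, 0, 0.003], [0, 0, 0], [0, 0, 0], [0, 0, 0], [0, 0, 0], [0, 0, 0], [0, 0, 0], [0, 0, 0], [0, 0, 0]], delta_pos=[[0.0128, -0.0025, 0.0275], [0.0128, -0.0025, 0.0275], [0.0128, -0.0025, 0.0275], [0.0128, -0.0025, 0.0275], [0.0128, -0.0025, 0.0275], [0.0128, -0.0025, 0.0275], [0, 0, 0], [0, 0, 0], [0, 0, 0]], gripper=[0.05, 0.05, 0.05, 0.05, 0.05, 0.05, 0.05, 0.05, 0.05])

```text
time: 2.53
tool_pos: [0.5358, -0.1436, 0.116]
tcp_rot: [3.141, 0.048, -0.0]
wrist_force: [-0.6, -0.6, 0.4]
width: 0.587
grip_force: 0.0
```

Run:
```python
from h import *
s=read_state(); im=vision.read_camera('wrist'); save('w2.png',im,1.5); goto(.5365,-.141,.065,.035)
print(w2wpix([.5365,-.141,.09],s))
```

```text
t 2.58 pos [ 0.5366 -0.1437  0.117 ] w 0.59
 turn [ 0.0009 -0.002  -0.0043]  dpos in target frame [ 0.     -0.0027  0.052 ] in current [-0.0001 -0.0028  0.052 ]
(np.float64(250.7197770077128), np.float64(205.39094882747634))
```

View pics/w2.png

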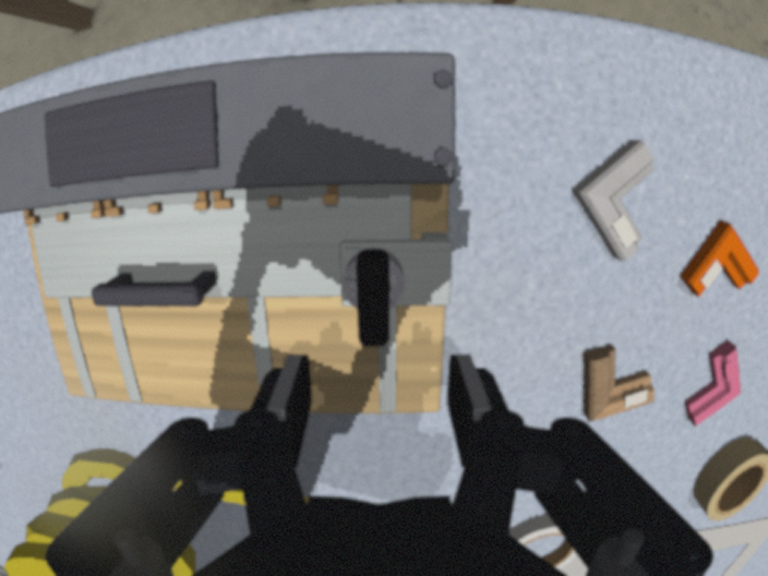

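Run:
```python
from h import *
s=read_state()
for v in (252,262,335,345): print(v,wpix2w(373/1.5,v/1.5,.09,s).round(4))
print('handle',wpix2w(95/1.5,290/1.5,.064,s).round(4),wpix2w(203/1.5,286/1.5,.064,s).round(4))
print('headfront',wpix2w(250/1.5,188/1.5,.064,s).round(4),wpix2w(454/1.5,181/1.5,.064,s).round(4))
```

```text
252 [ 0.5651 -0.1388  0.09  ]
262 [ 0.5602 -0.1389  0.09  ]
335 [ 0.5223 -0.14    0.09  ]
345 [ 0.5167 -0.1401  0.09  ]
handle [0.5311 0.0362 0.064 ] [ 0.5363 -0.0421  0.064 ]
headfront [ 0.5917 -0.0731  0.064 ] [ 0.5977 -0.1793  0.064 ]
```

Request:
jog_arm(turn=[[0, 0, -0.004], [0, 0, 0], [0, 0, 0], [0, 0, 0], [0, 0, 0], [0, 0, 0], [0, 0, 0], [0, 0, 0], [0, 0, 0]], delta_pos=[[0.0035, -0.004, 0], [0, 0, 0.013], [0, 0, 0.013], [0, 0, 0.013], [0, 0, 0.012], [0, 0, 0], [0, 0, 0], [0, 0, 0], [0, 0, 0]], gripper=[0.05, 0.05, 0.05, 0.05, 0.05, 0.05, 0.01, 0.01, 0.01])

```text
time: 3.33
tool_pos: [0.5402, -0.1386, 0.0649]
tcp_rot: [3.141, 0.056, 0.002]
wrist_force: [0.4, 0.4, 0.3]
width: 0.169
grip_force: 0.0
```

Request:
jog_arm(turn=[[0, 0, 0], [0, 0, 0], [0, 0, 0], [0, 0, 0]], delta_pos=[[0, 0, 0], [0, 0, 0], [0, 0, 0], [0, 0, 0]], gripper=[0.01, 0.01, 0.01, 0.01])

```text
time: 3.67
tool_pos: [0.5399, -0.1384, 0.0648]
tcp_rot: [3.141, 0.056, 0.001]
wrist_force: [0.3, 0.3, -0.1]
width: 0.117
grip_force: 0.0
```

Run:
```python
from h import *
s=read_state(); im=vision.read_camera('wrist'); im2=vision.read_camera('scene')
u,v=map(int,w2pix('scene',[.54,-.14,.08])); print(u,v,s['width'],s['grip_force'])
a=cv2.resize(im[120:320,130:380],(500,400)); b=cv2.resize(im2[v-40:v+40,u-30:u+30],(300,400),interpolation=cv2.INTER_CUBIC); save('w3.png',np.hstack([a,b]))
```

```text
288 192 0.11712797793573446 0.0
```

View pics/w3.png

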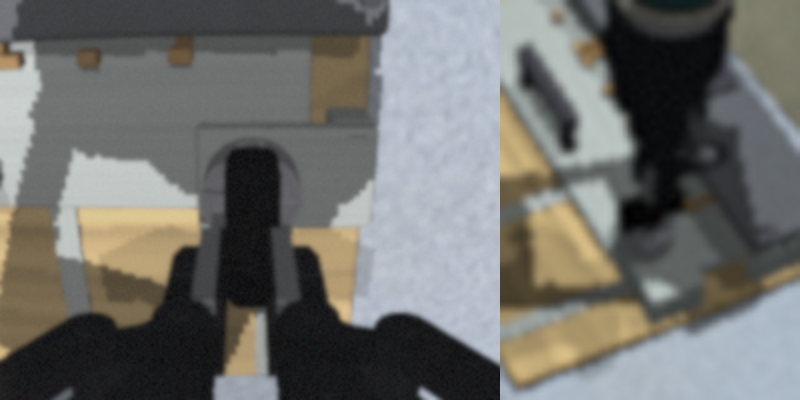

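Wrist close-up: the pads stand on either side of the black bar (bar 225–280, 150–305 in the crop). I'll close further.

Request:
jog_arm(turn=[[0, 0, 0], [0, 0, 0], [0, 0, 0], [0, 0, 0], [0, 0, 0]], delta_pos=[[0, 0, 0], [0, 0, 0], [0, 0, 0], [0, 0, 0], [0, 0, 0]], gripper=[0, 0, 0, 0, 0])

```text
time: 4.18
tool_pos: [0.5396, -0.1384, 0.0644]
tcp_rot: [-3.141, -0.056, -0.0]
wrist_force: [-0.3, 0.3, -0.3]
width: 0.004
grip_force: 0.0
```

Run:
```python
from h import *
s=read_state(); im=vision.read_camera('wrist').copy(); im2=vision.read_camera('scene').copy()
S=4
box=(190,130,320,280)
big=cv2.resize(im[box[1]:box[3],box[0]:box[2]],None,fx=3.6,fy=3.6,interpolation=cv2.INTER_CUBIC)
tp=np.array(s['tool_pos'])
for X,c in ((tp,(255,0,0)),(tp+[0,0,.019],(0,255,0)),([.5396,-.1395,.09],(0,0,255)),([.5635,-.1395,.09],(0,255,255)),([.5155,-.1395,.09],(255,0,255))):
    u,v=w2wpix(X,s); cv2.circle(big,(int((u-box[0])*3.6),int((v-box[1])*3.6)),3,c,-1)
u0,v0=258,150
b=cv2.resize(im2[v0:v0+80,u0:u0+44],(297,540),interpolation=cv2.INTER_CUBIC)
for X,c in ((tp,(255,0,0)),(tp+[0,0,.019],(0,255,0)),([.5396,-.1395,.09],(0,0,255))):
    u,v=w2pix('scene',X); cv2.circle(b,(int((u-u0)*6.75),int((v-v0)*6.75)),3,c,-1)
save('w4.png',np.hstack([big,b]))
```

```text
(no output)
```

View pics/w4.png

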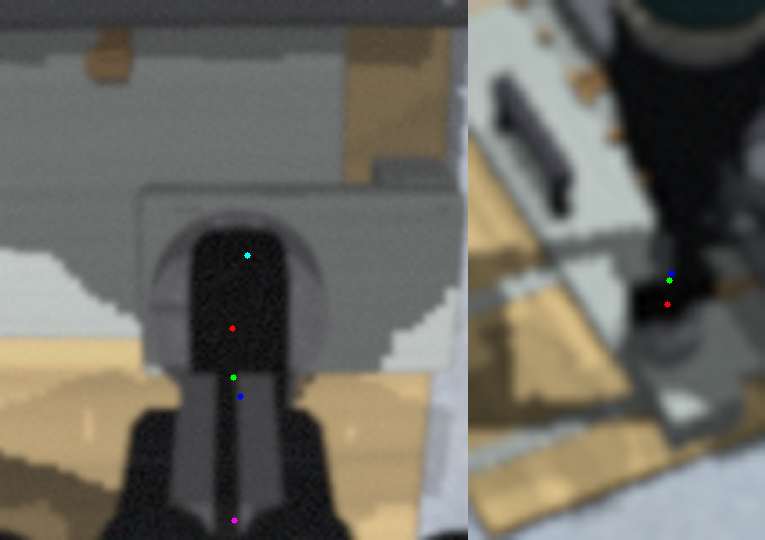

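Request:
jog_arm(turn=[[0, 0, 0], [0, 0, 0], [0, 0, 0], [0, 0, 0], [0, 0, 0], [0, 0, 0], [0, 0, 0], [0, 0, 0], [0, 0, 0]], delta_pos=[[0, 0, 0], [0, 0, 0], [0, 0, 0], [0, 0, 0], [0, 0, 0], [0, 0, 0.004], [0, 0, 0.004], [0, 0, 0], [0, 0, 0]], gripper=[0.05, 0.05, 0.05, 0.05, 0.05, 0.05, 0.05, 0.05, 0.05])

```text
time: 5.03
tool_pos: [0.5391, -0.1382, 0.0557]
tcp_rot: [-3.141, -0.056, 0.002]
wrist_force: [-0.5, 0.6, -0.1]
width: 0.588
grip_force: 0.0
```

Request:
jog_arm(turn=[[0, 0, 0], [0, 0, 0], [0, 0, 0], [0, 0, 0], [0, 0, 0], [0, 0, 0], [0, 0, 0], [0, 0, 0], [0, 0, 0]], delta_pos=[[0, 0, 0], [0, 0, 0], [0, 0, 0], [0, 0, 0], [0, 0, 0], [0, 0, 0], [0, 0, 0], [0, 0, 0], [0, 0, 0]], gripper=[0.012, 0.012, 0.012, 0.012, 0.012, 0.012, 0.012, 0.012, 0.012])

```text
time: 5.78
tool_pos: [0.5402, -0.1386, 0.057]
tcp_rot: [3.141, 0.056, 0.002]
wrist_force: [-0.4, -0.6, 5.5]
width: 0.137
grip_force: 2.7
```

Run:
```python
from h import *
s=read_state(); im=vision.read_camera('wrist'); im2=vision.read_camera('scene')
acc=np.mean([vision.read_camera('wrist').astype(float) for _ in range(6)],0); acc2=np.mean([vision.read_camera('scene').astype(float) for _ in range(4)],0)
g=lambda a:(255*np.clip(a/160,0,1)**.4).astype(np.uint8)
a=cv2.resize(g(acc)[140:290,195:315],None,fx=3.8,fy=3.8,interpolation=cv2.INTER_CUBIC)
b=cv2.resize(g(acc2)[140:224,250:300],(339,570),interpolation=cv2.INTER_CUBIC)
np.save('acc.npy',acc); save('w5.png',np.hstack([a,b]))
print(read_state()['wrist_force'],read_state()['grip_force'],read_state()['width'],s['tool_pos'])
```

```text
[-0.9706093   0.12090615  5.08547609] 2.68893056892594 0.1410387799906008 [ 0.54022059 -0.13860933  0.05703104]
```

View pics/w5.png

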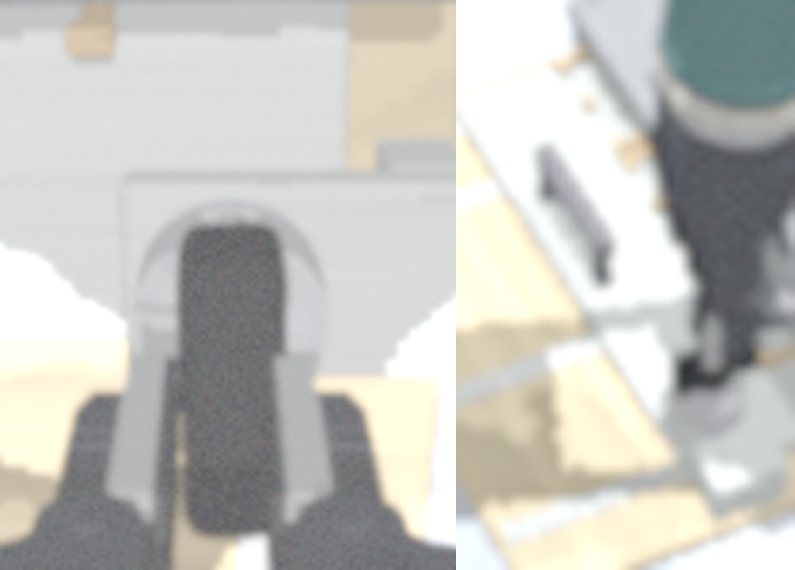

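The enhanced view shows the tips only grazing the top of the bar (bar 182–285, pads at its edges). The fingers need to go lower.

Request:
jog_arm(turn=[[0, 0, 0], [0, 0, 0], [0, 0, 0], [0, 0, 0], [0, 0, 0], [0, 0, 0], [0, 0, 0], [0, 0, 0], [0, 0, 0]], delta_pos=[[0, 0, 0], [0, 0, 0], [0, 0, 0], [0, 0, 0], [0, 0, 0.003], [0, 0, 0.003], [0, 0, 0.003], [0, 0, 0], [0, 0, 0]], gripper=[0.04, 0.04, 0.04, 0.04, 0.04, 0.04, 0.04, 0.04, 0.04])

```text
time: 7.13
tool_pos: [0.5392, -0.1382, 0.0468]
tcp_rot: [-3.141, -0.056, 0.001]
wrist_force: [0.4, 0.0, 0.1]
width: 0.467
grip_force: 0.0
```

Request:
jog_arm(turn=[[0, 0, 0], [0, 0, 0], [0, 0, 0], [0, 0, 0], [0, 0, 0], [0, 0, 0]], delta_pos=[[0, 0, 0], [0, 0, 0], [0, 0, 0], [0, 0, 0], [0, 0, 0], [0, 0, 0]], gripper=[0.01, 0.01, 0.01, 0.01, 0.01, 0.01])

```text
time: 7.63
tool_pos: [0.5399, -0.14, 0.0479]
tcp_rot: [3.139, 0.057, 0.001]
wrist_force: [0.0, -6.0, -0.0]
width: 0.167
grip_force: 61.0
```

Request:
jog_arm(turn=[[0, 0, 0], [0, 0, 0], [0, 0, 0], [0, 0, 0], [0, 0, 0], [0, 0, 0], [0, 0, 0], [0, 0, 0]], delta_pos=[[0, 0.0015, 0], [0, 0, -0.003], [0, 0, -0.003], [0, 0, -0.003], [0, 0, -0.003], [0, 0, -0.003], [0, 0, -0.003], [0, 0, 0]], gripper=[0.005, 0.005, 0.005, 0.005, 0.005, 0.005, 0.005, 0.005])

```text
time: 8.3
tool_pos: [0.5396, -0.14, 0.0656]
tcp_rot: [3.141, 0.056, 0.0]
wrist_force: [2.3, -4.2, -9.0]
width: 0.16
grip_force: 59.8
```

Request:
jog_arm(turn=[[0, 0, -0.12], [0, 0, -0.12], [0, 0, -0.12], [0, 0, -0.12], [0, 0, -0.12], [0, 0, -0.12], [0, 0, -0.12], [0, 0, -0.12], [0, 0, -0.12], [0, 0, 0], [0, 0, 0]], delta_pos=[[0, 0, 0], [0, 0, 0], [0, 0, 0], [0, 0, 0], [0, 0, 0], [0, 0, 0], [0, 0, 0], [0, 0, 0], [0, 0, 0], [0, 0, 0], [0, 0, 0]], gripper=[0.005, 0.005, 0.005, 0.005, 0.005, 0.005, 0.005, 0.005, 0.005, 0.005, 0.005])

```text
time: 9.22
tool_pos: [0.539, -0.1396, 0.0649]
tcp_rot: [-2.667, -1.658, 0.001]
wrist_force: [1.5, -2.6, -7.9]
width: 0.164
grip_force: 59.8
```

Run:
```python
from h import *
s=read_state(); R=Rn.from_rotvec(s['tcp_rot']).as_matrix(); print(np.arctan2(R[1,0],R[0,0]),s['torque'],s['wrist_force'],s['tool_pos'])
```

```text
1.1126137380781564 [-0.4829077  -0.17400952 -0.05502856] [ 1.52204869 -2.58750961 -7.91392679] [ 0.53903054 -0.13955985  0.06485178]
```

Request:
jog_arm(turn=[[0, 0, 0], [0, 0, 0], [0, 0, 0], [0, 0, 0]], delta_pos=[[0, 0, 0.002], [0, 0, 0.002], [0, 0, 0.002], [0, 0, 0]], gripper=[0.005, 0.005, 0.005, 0.005])

```text
time: 9.55
tool_pos: [0.5392, -0.1397, 0.0595]
tcp_rot: [-2.665, -1.662, 0.001]
wrist_force: [-0.7, -1.1, -4.3]
width: 0.168
grip_force: 60.4
```

Request:
jog_arm(turn=[[0, 0, 0], [0, 0, 0], [0, 0, 0], [0, 0, 0], [0, 0, 0], [0, 0, 0], [0, 0, 0], [0, 0, 0], [0, 0, 0], [0, 0, 0], [0, 0, 0]], delta_pos=[[0, 0, 0], [0, 0, 0], [0, 0, 0], [0, 0, 0], [0, 0, 0], [0, 0, -0.025], [0, 0, -0.025], [0, 0, -0.025], [0, 0, -0.025], [0, 0, 0], [0, 0, 0]], gripper=[0.05, 0.05, 0.05, 0.05, 0.05, 0.05, 0.05, 0.05, 0.05, 0.05, 0.05])

```text
time: 10.47
tool_pos: [0.5415, -0.1403, 0.162]
tcp_rot: [2.662, 1.661, 0.006]
wrist_force: [-0.3, 0.3, 0.1]
width: 0.582
grip_force: 0.0
```

Run:
```python
from h import *
s=read_state()
goto(.4,-.0,.16,-1.536)
print('q',s['q'].round(3))
im=vision.read_camera('wrist'); b=(150,80,400,290)
save('w6.png',im,2,b)
print(w2wpix([.54,-.1395,.102],s))
```

```text
t 10.47 pos [ 0.5415 -0.1403  0.162 ] w 0.582
 turn [ 3.0000e-04 -7.2000e-03  2.6518e+00]  dpos in target frame [-0.1452  0.1365  0.002 ] in current [ 0.0639 -0.1888  0.0011]
q [-0.298  0.068  1.898  0.     1.169  0.157]
(np.float64(251.93688245971654), np.float64(193.1983693962539))
```

View pics/w6.png

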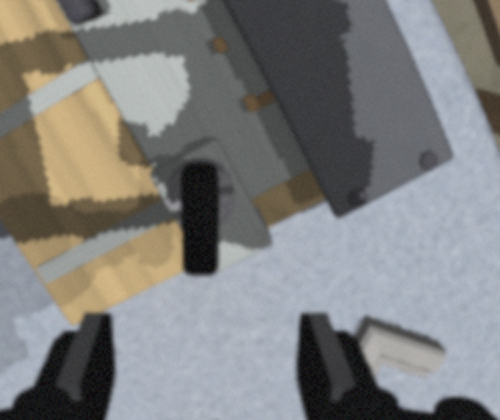

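Wrist view (2x crop): knob at (200,215), parallel to the parked tool yaw, so it is turned and staying. Next is the handle.

Run:
```python
from h import *
goto(.533,-.003,.1,1.606)
```

```text
t 10.52 pos [ 0.5401 -0.1399  0.1601] w 0.584
 turn [ 1.800e-03 -1.000e-04 -4.902e-01]  dpos in target frame [ 0.1371 -0.0023  0.0601] in current [ 0.1198 -0.0666  0.06  ]
```

Request:
jog_arm(turn=[[0, 0, -0.1225], [0, 0, -0.1225], [0, 0, -0.1225], [0, 0, -0.1225], [0.002, 0, 0], [0, 0, 0], [0, 0, 0], [0, 0, 0], [0, 0, 0], [0, 0, 0], [0, 0, 0], [0, 0, 0], [0, 0, 0], [0, 0, 0]], delta_pos=[[0, 0, 0], [0, 0, 0], [0, 0, 0], [0, 0, 0], [0.0274, -0.0005, 0], [0.0274, -0.0005, 0], [0.0274, -0.0005, 0], [0.0274, -0.0005, 0.01], [0.0274, -0.0005, 0.01], [0, 0, 0.01], [0, 0, 0.01], [0, 0, 0.01], [0, 0, 0.01], [0, 0, 0]], gripper=[0.045, 0.045, 0.045, 0.045, 0.045, 0.045, 0.045, 0.045, 0.045, 0.045, 0.045, 0.045, 0.045, 0.045])

```text
time: 11.68
tool_pos: [0.53, -0.004, 0.0962]
tcp_rot: [-2.18, -2.255, 0.008]
wrist_force: [-0.3, -0.2, -0.4]
width: 0.534
grip_force: 0.0
```

Run:
```python
from h import *
goto(.533,-.003,.022,1.606)
s=read_state();im=vision.read_camera('wrist'); np.save('w7.npy',im)
g=im[60:300,100:420]; save('w7.png',g,2); print(w2wpix([.533,-.003,.064],s))
```

```text
t 11.68 pos [ 0.53   -0.004   0.0962] w 0.534
 turn [-0.007  -0.0002 -0.0016]  dpos in target frame [0.0008 0.003  0.0742] in current [0.0008 0.0035 0.0741]
(np.float64(258.17957782343603), np.float64(205.3758944983432))
```

View pics/w7.png

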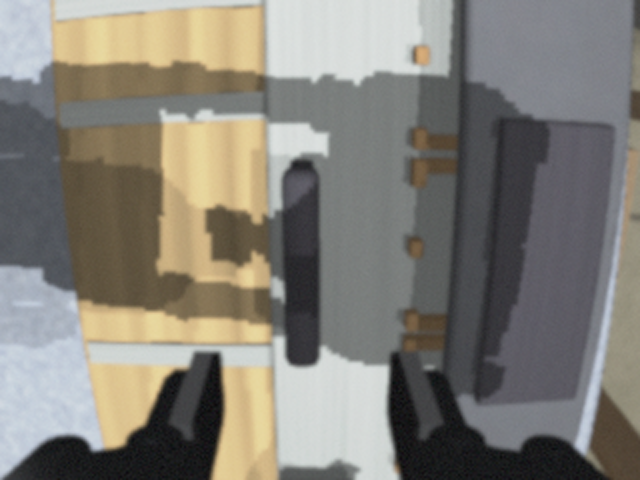

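Run:
```python
from h import *
s=read_state()
for c in ((301,165),(302,262),(302,360)): print(wpix2w(100+c[0]/2,60+c[1]/2,.064,s).round(4))
print('headfront',wpix2w(100+447/2,60+380/2,.058,s).round(4),wpix2w(100+463/2,60+50/2,.058,s).round(4))
```

```text
[0.5265 0.0442 0.064 ]
[0.5281 0.0078 0.064 ]
[ 0.5294 -0.0334  0.064 ]
headfront [ 0.5912 -0.045   0.058 ] [0.5835 0.0888 0.058 ]
```

Wrist view: handle bar at (301, 165–360), nearly centred between the fingers (220 and 392).

Request:
jog_arm(turn=[[-0.007, 0, 0], [0, 0, 0], [0, 0, 0], [0, 0, 0], [0, 0, 0], [0, 0, 0], [0, 0, 0], [0, 0, 0], [0, 0, 0], [0, 0, 0]], delta_pos=[[0.005, -0.002, 0], [0, 0, 0.012], [0, 0, 0.012], [0, 0, 0.012], [0, 0, 0.01], [0, 0, 0.01], [0, 0, 0.008], [0, 0, 0.006], [0, 0, 0.004], [0, 0, 0]], gripper=[0.045, 0.045, 0.045, 0.045, 0.045, 0.045, 0.045, 0.045, 0.045, 0.045])

```text
time: 12.57
tool_pos: [0.5297, 0.0019, 0.0243]
tcp_rot: [2.181, 2.258, 0.004]
wrist_force: [0.7, 0.1, 0.6]
width: 0.524
grip_force: 0.0
```

Request:
jog_arm(turn=[[0, 0, 0], [0, 0, 0], [0, 0, 0], [0, 0, 0], [0, 0, 0], [0, 0, 0]], delta_pos=[[0, 0, 0], [0, 0, 0], [0, 0, 0], [0, 0, 0], [0, 0, 0], [0, 0, 0]], gripper=[0.005, 0.005, 0.005, 0.005, 0.005, 0.005])

```text
time: 13.07
tool_pos: [0.5281, 0.0018, 0.026]
tcp_rot: [2.181, 2.26, 0.001]
wrist_force: [-8.2, -0.4, 7.2]
width: 0.134
grip_force: 58.6
```

Request:
jog_arm(turn=[[0, 0, 0], [0, 0, 0], [0, 0, 0], [0, 0, 0], [0, 0, 0], [0, 0, 0], [0, 0, 0], [0, 0, 0], [0, 0, 0], [0, 0, 0], [0, 0, 0], [0, 0, 0], [0, 0, 0]], delta_pos=[[0, 0, -0.003], [0, -0.008, 0], [0, -0.008, 0], [0, -0.008, 0], [0, -0.008, 0], [0, -0.008, 0], [0, -0.008, 0], [0, -0.008, 0], [0, -0.008, 0], [0, -0.008, 0], [0, -0.008, 0], [0, -0.008, 0], [0, 0, 0]], gripper=[0.005, 0.005, 0.005, 0.005, 0.005, 0.005, 0.005, 0.005, 0.005, 0.005, 0.005, 0.005, 0.005])

```text
time: 14.15
tool_pos: [0.438, -0.002, 0.0263]
tcp_rot: [2.181, 2.26, -0.002]
wrist_force: [-1.2, -5.9, -23.7]
width: 0.131
grip_force: 59.1
```

Request:
jog_arm(turn=[[0, 0, 0], [0, 0, 0], [0, 0, 0], [0, 0, 0], [0, 0, 0]], delta_pos=[[0, -0.003, 0], [0, -0.003, 0], [0, -0.003, 0], [0, 0, 0], [0, 0, 0]], gripper=[0.005, 0.005, 0.005, 0.005, 0.005])

```text
time: 14.57
tool_pos: [0.4332, -0.0022, 0.0264]
tcp_rot: [2.178, 2.256, 0.007]
wrist_force: [10.1, -5.4, -34.3]
width: 0.128
grip_force: 59.2
```

Request:
jog_arm(turn=[[0, 0, 0], [0, 0, 0], [0, 0, 0], [0, 0, 0], [0, 0, 0], [0, 0, 0], [0, 0, 0], [0, 0, 0], [0, 0, 0], [0, 0, 0], [0, 0, 0]], delta_pos=[[0, 0.003, 0.003], [0, 0, 0], [0, 0, 0], [0, 0, 0], [0, 0, 0], [0, 0, 0], [0, 0, -0.025], [0, 0, -0.035], [0, 0, -0.035], [0, 0, -0.035], [0, 0, 0]], gripper=[0.005, 0.03, 0.045, 0.045, 0.045, 0.045, 0.045, 0.08, 0.08, 0.08, 0.08])

```text
time: 15.48
tool_pos: [0.4416, -0.0016, 0.1633]
tcp_rot: [2.172, 2.25, 0.021]
wrist_force: [1.5, 0.7, -0.1]
width: 0.938
grip_force: 0.0
```

Run:
```python
from h import *
import pickle
s1=pickle.load(open('w1.pkl','rb'))
print(tri((340/1.5,328/1.5),(326/1.5,272/1.5)))
o,d=wray(183/1.5,320/1.5,s1); p=pix2w('top',340/1.5,328/1.5,0);q=pix2w('top',340/1.5,328/1.5,.5);e=(q-p)/np.linalg.norm(q-p)
k=np.linalg.lstsq(np.stack([d,-e],1),p-o,rcond=None)[0]; print(o+k[0]*d,p+k[1]*e)
goto(.44,-.25,.25,1.3)
```

```text
(array([0.3482816 , 0.00880242, 0.06325578]), np.float64(0.005619536515225654))
[0.37262031 0.03714143 0.07629326] [0.35019038 0.00780922 0.07206246]
t 15.48 pos [ 0.4416 -0.0016  0.1633] w 0.938
 turn [ 0.0195 -0.0019  0.3059]  dpos in target frame [-0.2398  0.0649 -0.0867] in current [-0.2483 -0.0087 -0.0866]
```

Request:
jog_arm(turn=[[0, 0, 0], [0, 0, 0], [0, 0, 0], [0, 0, 0], [0, 0, 0], [0, 0, 0], [0, 0, 0], [0, 0, 0], [0, 0, 0]], delta_pos=[[-0.0122, 0.0152, -0.0174], [-0.0122, 0.0152, -0.0174], [-0.0122, 0.0152, -0.0174], [-0.0122, 0.0152, -0.0174], [-0.0122, 0.0152, -0.0174], [0, 0, 0], [0, 0, 0], [0, 0, 0], [0, 0, 0]], gripper=[0.08, 0.08, 0.08, 0.08, 0.08, 0.08, 0.08, 0.08, 0.08])

```text
time: 16.23
tool_pos: [0.5118, -0.0589, 0.2406]
tcp_rot: [2.181, 2.26, 0.004]
wrist_force: [-0.1, -0.1, -0.4]
width: 0.938
grip_force: 0.0
```

Run:
```python
from h import *
import pickle
s=read_state(); im=vision.read_camera('wrist'); np.save('B.npy',im); pickle.dump(s,open('B.pkl','wb'))
goto(.52,-.38,.25,1.606); print(s['wrist_force'])
```

```text
t 16.28 pos [ 0.5119 -0.0589  0.2407] w 0.936
 turn [ 0.0024 -0.0008  0.0004]  dpos in target frame [-0.3211 -0.0032 -0.0093] in current [-0.3211 -0.0033 -0.0096]
[-0.12553172 -0.13630118 -0.42992945]
```

Request:
jog_arm(turn=[[0, 0, 0], [0, 0, 0], [0, 0, 0], [0, 0, 0], [0, 0, 0], [0, 0, 0], [0, 0, 0], [0, 0, 0], [0, 0, 0], [0, 0, 0], [0, 0, 0], [0, 0, 0], [0, 0, 0]], delta_pos=[[-0.032, -0.001, 0], [-0.032, -0.001, 0], [-0.032, -0.001, 0], [-0.032, -0.001, 0], [-0.032, -0.001, 0], [-0.032, -0.001, 0], [-0.032, -0.001, 0], [-0.032, -0.001, 0], [-0.032, -0.001, 0], [-0.032, -0.001, 0], [0, 0, 0], [0, 0, 0], [0, 0, 0]], gripper=[0.08, 0.08, 0.08, 0.08, 0.08, 0.08, 0.08, 0.08, 0.08, 0.08, 0.08, 0.08, 0.08])

```text
time: 17.37
tool_pos: [0.5141, -0.3786, 0.2412]
tcp_rot: [2.181, 2.259, 0.007]
wrist_force: [0.5, -0.2, -0.1]
width: 0.942
grip_force: 0.0
```

Run:
```python
from h import *
import pickle
s=read_state(); im=vision.read_camera('wrist'); np.save('A.npy',im); pickle.dump(s,open('A.pkl','wb')); print(s['tool_pos'],s['tcp_rot'])
sB=pickle.load(open('B.pkl','rb')); B=np.load('B.npy')
print([np.round(w2wpix(X,sB)) for X in ([.515,.08,.03],[.515,-.08,.03],[.433,0,.064],[.54,-.14,.1])])
print([np.round(w2wpix(X,s)) for X in ([.4466,-.3447,.0137],[.585,-.318,.0137])])
# rectify to metric plane 1px=0.5mm
def rect(im,s,x0,x1,y0,y1,z,res=.0005):
    xs=np.arange(x1,x0,-res); ys=np.arange(y1,y0,-res)
    mx=np.zeros((len(xs),len(ys)),np.float32); my=mx.copy()
    for i,x in enumerate(xs):
        for j,y in enumerate(ys): mx[i,j],my[i,j]=w2wpix([x,y,z],s)
    return cv2.remap(im,mx,my,cv2.INTER_CUBIC)
c,f=cam('wrist'); 
import h; h.cam=lambda n:(c,f)
a=rect(B,sB,.41,.60,-.14,.14,.032); np.save('Br.npy',a)
b=rect(im,s,.39,.65,-.40,-.26,.0137); np.save('Ar.npy',b)
print(a.shape,b.shape)
H=np.zeros((520,560+280,3),np.uint8); H[:380,:560]=a; H[:520,560:]=b
cv2.imwrite('pics/AB.png',cv2.resize(H,(800,495))[...,::-1])
```

```text
[ 0.51411398 -0.37861883  0.24119356] [2.18148848 2.25900974 0.00661118]
[array([259.,  50.]), array([255., 171.]), array([189., 112.]), array([274., 236.])]
[array([204., 128.]), array([306., 112.])]
(380, 560, 3) (520, 280, 3)
```

View pics/AB.png

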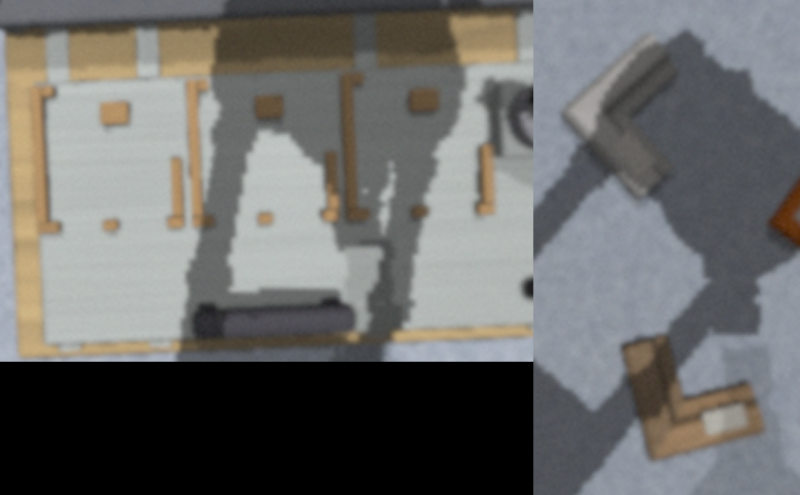

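Rectified view: key blocks at (115,113), (268,105), (423,100); pocket1 centre is about (0.521, 0.003), and the carriage is out. Oak corner (653,459), silver corner (563,107). I'll fit L templates for exact poses.

```bash
cat > fit.py <<'E'
from h import *
import h
from scipy.optimize import minimize
def rect(im,s,x0,x1,y0,y1,z,res=.0005):
    c,f=h_cam
    xs=np.arange(x1,x0,-res); ys=np.arange(y1,y0,-res)
    X,Y=np.meshgrid(xs,ys,indexing='ij'); P=np.stack([X,Y,np.full_like(X,z)],-1)-np.array(s['tool_pos'])
    R=Rn.from_rotvec(s['tcp_rot']).as_matrix(); M=np.array(c['mount'])
    p=(P@R-M[:3,3])@M[:3,:3]; r=np.hypot(p[...,0],p[...,1]); th=np.arctan2(r,p[...,2])
    return cv2.remap(im,(c['cx']+f*th*p[...,0]/r).astype(np.float32),(c['cy']+f*th*p[...,1]/r).astype(np.float32),cv2.INTER_LINEAR)
h_cam=cam('wrist')
def ratio(a):
    a=cv2.GaussianBlur(a.astype(np.float32),(0,0),2); return a[...,0]/(a[...,2]+5)
def fit(im,s,c0,yaw0,z=.0137,half=.055):
    a=rect(im,s,c0[0]-half,c0[0]+half,c0[1]-half,c0[1]+half,z); q=ratio(a)
    n=q.shape[0]; i,j=np.mgrid[0:n,0:n]; X=c0[0]+half-i*.0005-c0[0]; Y=half-j*.0005
    def cost(p):
        c,sn=np.cos(p[2]),np.sin(p[2]); x=(X-p[0])*c+(Y-p[1])*sn; y=-(X-p[0])*sn+(Y-p[1])*c
        k=.0008; sg=lambda t:1/(1+np.exp(-np.clip(t/k,-50,50)))
        box=lambda v,l,u:sg(v-l)*sg(u-v)
        A=box(x,-.031,.031)*box(y,-.031,.031); C=sg(x+.005)*sg(.005-y); m=A*(1-C)
        R=np.hypot(X-p[0],Y-p[1])<.05; m=m[R]; v=q[R]
        return -np.corrcoef(m,v)[0,1]
    best=min((minimize(cost,[dx,dy,yaw0+dw],method='Nelder-Mead',options=dict(initial_simplex=[[dx,dy,yaw0+dw],[dx+.004,dy,yaw0+dw],[dx,dy+.004,yaw0+dw],[dx,dy,yaw0+dw+.08]])) for dx in(-.003,.003) for dy in(-.003,.003) for dw in(-.06,.06)),key=lambda r:r.fun)
    return c0[0]+best.x[0],c0[1]+best.x[1],best.x[2],best.fun
E
python3 - <<'E'
from fit import *
import pickle
for nm in ('A','w1'):
    s=pickle.load(open(nm+'.pkl','rb')); im=np.load(nm+'.npy')
    for z in (.009,.0137): print(nm,z,'oak',np.round(fit(im,s,(.447,-.345),.255,z),4),'silver',np.round(fit(im,s,(.589,-.318),-.84,z),4))
E
```

```text
Traceback (most recent call last):
  File "fit.py", line 24, in fit
    best=min((minimize(cost,[dx,dy,yaw0+dw],method='Nelder-Mead',options=dict(initial_simplex=[[dx,dy,yaw0+dw],[dx+.004,dy,yaw0+dw],[dx,dy+.004,yaw0+dw],[dx,dy,yaw0+dw+.08]])) for dx in(-.003,.003) for dy in(-.003,.003) for dw in(-.06,.06)),key=lambda r:r.fun)
  File "fit.py", line 24, in <genexpr>
    best=min((minimize(cost,[dx,dy,yaw0+dw],method='Nelder-Mead',options=dict(initial_simplex=[[dx,dy,yaw0+dw],[dx+.004,dy,yaw0+dw],[dx,dy+.004,yaw0+dw],[dx,dy,yaw0+dw+.08]])) for dx in(-.003,.003) for dy in(-.003,.003) for dw in(-.06,.06)),key=lambda r:r.fun)
              ~~~~~~~~^^^^^^^^^^^^^^^^^^^^^^^^^^^^^^^^^^^^^^^^^^^^^^^^^^^^^^^^^^^^^^^^^^^^^^^^^^^^^^^^^^^^^^^^^^^^^^^^^^^^^^^^^^^^^^^^^^^^^^^^^^^^^^^^^^^^^^^^^^^^^^^^^^^^^^^^^
  File "fit.py", line 22, in cost
    R=np.hypot(X-p[0],Y-p[1])<.05; m=m[R]; v=q[R]
                                             ~^^^
IndexError: boolean index did not match indexed array along axis 1; size of axis is 220 but size of corresponding boolean axis is 221
```

```bash
sed -i 's/n=q.shape\[0\]; i,j=np.mgrid\[0:n,0:n\]/i,j=np.mgrid[0:q.shape[0],0:q.shape[1]]/' fit.py
python3 - <<'E'
from fit import *
import pickle
for nm in ('A','w1'):
    s=pickle.load(open(nm+'.pkl','rb')); im=np.load(nm+'.npy')
    for z in (.0,.0137): print(nm,z,'oak',np.round(fit(im,s,(.447,-.345),.255,z),4),'silver',np.round(fit(im,s,(.589,-.318),-.84,z),4))
E
```

```text
A 0.0 oak [ 0.4434 -0.3448  0.2733 -0.9334] silver [ 0.5918 -0.3171 -0.8444 -0.9677]
A 0.0137 oak [ 0.446  -0.3434  0.2712 -0.9404] silver [ 0.5891 -0.317  -0.8459 -0.9758]
w1 0.0 oak [ 0.4454 -0.3475  0.2886 -0.9272] silver [ 0.5931 -0.3208 -0.8403 -0.9749]
w1 0.0137 oak [ 0.4487 -0.3419  0.2868 -0.9412] silver [ 0.5916 -0.3163 -0.842  -0.9833]
```

Run:
```python
from h import *
goto(.442,-.329,.05,1.843)
```

```text
t 17.42 pos [ 0.5144 -0.3783  0.2415] w 0.939
 turn [ 0.0044 -0.001  -0.2364]  dpos in target frame [ 0.0669 -0.0565  0.1915] in current [ 0.0515 -0.0714  0.1913]
```

Request:
jog_arm(turn=[[0.004, 0, -0.118], [0, 0, -0.118], [0, 0, 0], [0, 0, 0], [0, 0, 0], [0, 0, 0], [0, 0, 0], [0, 0, 0], [0, 0, 0], [0, 0, 0], [0, 0, 0], [0, 0, 0]], delta_pos=[[0, 0, 0], [0, 0, 0], [0.0134, -0.0113, 0.0283], [0.0134, -0.0113, 0.0283], [0.0134, -0.0113, 0.0283], [0.0134, -0.0113, 0.0283], [0.0133, -0.0113, 0.0283], [0, 0, 0.02], [0, 0, 0.02], [0, 0, 0.01], [0, 0, 0], [0, 0, 0]], gripper=[0.085, 0.085, 0.085, 0.085, 0.085, 0.085, 0.085, 0.085, 0.085, 0.085, 0.085, 0.085])

```text
time: 18.42
tool_pos: [0.4428, -0.3297, 0.0508]
tcp_rot: [1.899, 2.502, 0.001]
wrist_force: [0.7, 0.1, 0.4]
width: 0.989
grip_force: 0.0
```

Run:
```python
from fit import *
s=read_state(); im=vision.read_camera('wrist')
for z in (.009,.0137): print(np.round(fit(im,s,(.446,-.344),.272,z),4))
goto(.442,-.329,.05,1.843); print(s['wrist_force'])
```

```text
[ 0.4448 -0.3432  0.2762 -0.9144]
[ 0.4446 -0.3414  0.2811 -0.9274]
t 18.47 pos [ 0.4436 -0.3306  0.0518] w 0.991
 turn [ 0.0021  0.0018 -0.0003]  dpos in target frame [ 0.002  -0.0011  0.0018] in current [ 0.002  -0.0011  0.0018]
[0.71385676 0.11859112 0.44950952]
```

Request:
jog_arm(turn=[[0, 0, 0], [0, 0, 0], [0, 0, 0], [0, 0, 0], [0, 0, 0]], delta_pos=[[0, 0, 0.01], [0, 0, 0.01], [0, 0, 0.01], [0, 0, 0.007], [0, 0, 0]], gripper=[0.085, 0.085, 0.085, 0.085, 0.085])

```text
time: 18.88
tool_pos: [0.441, -0.3293, 0.0112]
tcp_rot: [-1.899, -2.498, -0.001]
wrist_force: [-0.2, 0.5, -0.0]
width: 0.997
grip_force: 0.0
```

Request:
jog_arm(turn=[[0, 0, 0], [0, 0, 0], [0, 0, 0], [0, 0, 0], [0, 0, 0]], delta_pos=[[0, 0, 0.003], [0, 0, 0.003], [0, 0, 0.003], [0, 0, 0], [0, 0, 0]], gripper=[0.085, 0.085, 0.085, 0.085, 0.085])

```text
time: 19.3
tool_pos: [0.4426, -0.3306, 0.0046]
tcp_rot: [1.901, 2.5, 0.001]
wrist_force: [0.8, -0.5, 0.3]
width: 0.993
grip_force: 0.0
```

Request:
jog_arm(turn=[[0, 0, 0], [0, 0, 0], [0, 0, 0], [0, 0, 0], [0, 0, 0]], delta_pos=[[0, 0, 0.003], [0, 0, 0.003], [0, 0, 0.002], [0, 0, 0], [0, 0, 0]], gripper=[0.085, 0.085, 0.085, 0.085, 0.085])

```text
time: 19.72
tool_pos: [0.4425, -0.3304, -0.0036]
tcp_rot: [1.901, 2.501, 0.001]
wrist_force: [0.3, -0.2, 0.7]
width: 0.991
grip_force: 0.0
```

Request:
jog_arm(turn=[[0, 0, 0], [0, 0, 0], [0, 0, 0], [0, 0, 0], [0, 0, 0]], delta_pos=[[0, 0, 0.002], [0, 0, 0.002], [0, 0, 0], [0, 0, 0], [0, 0, 0]], gripper=[0.085, 0.085, 0.085, 0.085, 0.085])

```text
time: 20.13
tool_pos: [0.4427, -0.3306, -0.0074]
tcp_rot: [1.9, 2.5, 0.001]
wrist_force: [-0.5, -0.7, 0.4]
width: 0.993
grip_force: 0.0
```

Request:
jog_arm(turn=[[0, 0, 0], [0, 0, 0], [0, 0, 0], [0, 0, 0], [0, 0, 0]], delta_pos=[[0, 0, 0], [0, 0, 0], [0, 0, 0], [0, 0, 0], [0, 0, 0]], gripper=[0.056, 0.056, 0.056, 0.056, 0.056], grip_force=30)

```text
time: 20.55
tool_pos: [0.4427, -0.3306, -0.0073]
tcp_rot: [1.9, 2.5, 0.001]
wrist_force: [-1.0, 0.4, 0.6]
width: 0.654
grip_force: 0.0
```

Request:
jog_arm(turn=[[0, 0, 0], [0, 0, 0], [0, 0, 0], [0, 0, 0], [0, 0, 0], [0, 0, 0], [0, 0, 0], [0, 0, 0]], delta_pos=[[0, 0, 0], [0, 0, 0], [0, 0, 0], [0, 0, 0.002], [0, 0, 0.002], [0, 0, 0.002], [0, 0, 0.002], [0, 0, 0]], gripper=[0.085, 0.085, 0.085, 0.085, 0.085, 0.085, 0.085, 0.085])

```text
time: 21.22
tool_pos: [0.4422, -0.3302, -0.016]
tcp_rot: [-1.901, -2.501, -0.001]
wrist_force: [0.0, -0.1, -0.0]
width: 0.994
grip_force: 0.0
```

Request:
jog_arm(turn=[[0, 0, 0], [0, 0, 0], [0, 0, 0], [0, 0, 0]], delta_pos=[[0, 0, 0.002], [0, 0, 0.002], [0, 0, 0], [0, 0, 0]], gripper=[0.085, 0.085, 0.085, 0.085])

```text
time: 21.55
tool_pos: [0.4425, -0.3305, -0.0196]
tcp_rot: [1.901, 2.501, 0.001]
wrist_force: [-0.4, -0.5, -0.2]
width: 0.997
grip_force: 0.0
```

Request:
jog_arm(turn=[[0, 0, 0], [0, 0, 0], [0, 0, 0], [0, 0, 0], [0, 0, 0]], delta_pos=[[0, 0, 0], [0, 0, 0], [0, 0, 0], [0, 0, 0], [0, 0, 0]], gripper=[0.056, 0.056, 0.056, 0.056, 0.056])

```text
time: 21.97
tool_pos: [0.4427, -0.3306, -0.0193]
tcp_rot: [1.9, 2.5, 0.001]
wrist_force: [0.1, -0.7, -0.1]
width: 0.657
grip_force: 0.0
```

Run:
```python
from fit import *
s=read_state(); im=vision.read_camera('wrist'); np.save('C.npy',im)
for z in (.0,.0137): print(np.round(fit(im,s,(.446,-.344),.272,z),4))
tp=np.array(s['tool_pos']); print([np.round(w2wpix(tp+[0,0,d],s)) for d in (0,.019,.03)], [np.round(w2wpix([.445,-.3425,z],s)) for z in (0,.0137)])
# finger tips: print dark columns profile rows
g=im.mean(2)
for r in range(200,262,6): 
    d=np.where(g[r]<45)[0]; d=d[(d>150)&(d<360)]
    print(r, '' if len(d)==0 else ''.join('#' if g[r,c]<45 else ('+' if g[r,c]<90 else '.') for c in range(150,360,3)))
```

```text
[ 0.4452 -0.3452  0.2235 -0.8468]
[ 0.4442 -0.3393  0.2719 -0.8961]
[array([254., 225.]), array([254., 239.]), array([254., 248.])] [array([252., 256.]), array([252., 269.])]
200 
206 
212 
218 ....++++++....+++++++++++++++++++++++++++++++++++++++++...............
224 
230 
236 
242 ....+++++++++++##+++++++++++++++++++++++++++++++++++##++++............
248 .....++++##+++###+++++++++++++++++++++++++++++++++++###++++##.........
254 .......###+++####+++++++++++++++++++++++++++++++++++####+++###+.......
260 ......###++++#####++++++++++++++...................+#####+++###+......
```

Request:
jog_arm(turn=[[0, 0, 0], [0, 0, 0], [0, 0, 0], [0, 0, 0]], delta_pos=[[0, 0, 0], [0, 0, 0], [0, 0, 0], [0, 0, 0]], gripper=[0.048, 0.048, 0.048, 0.048])

```text
time: 22.35
tool_pos: [0.4435, -0.3313, -0.0179]
tcp_rot: [1.899, 2.499, 0.001]
wrist_force: [-0.9, -0.2, 7.5]
width: 0.565
grip_force: 3.7
```

Request:
jog_arm(turn=[[0, 0, 0], [0, 0, 0], [0, 0, 0], [0, 0, 0], [0, 0, 0], [0, 0, 0], [0, 0, 0], [0, 0, 0]], delta_pos=[[0, 0, 0], [0, 0, 0], [0, 0, 0], [0, 0, 0], [0, 0, 0.002], [0, 0, 0.002], [0, 0, 0], [0, 0, 0]], gripper=[0.085, 0.085, 0.085, 0.085, 0.085, 0.085, 0.085, 0.085])

```text
time: 23.02
tool_pos: [0.4424, -0.3303, -0.0238]
tcp_rot: [1.901, 2.501, 0.001]
wrist_force: [-0.2, 0.9, -0.3]
width: 0.995
grip_force: 0.0
```

Request:
jog_arm(turn=[[0, 0, 0], [0, 0, 0], [0, 0, 0], [0, 0, 0], [0, 0, 0]], delta_pos=[[0, 0, 0.002], [0, 0, 0.001], [0, 0, 0], [0, 0, 0], [0, 0, 0]], gripper=[0.085, 0.085, 0.085, 0.085, 0.085])

```text
time: 23.43
tool_pos: [0.4427, -0.3306, -0.0263]
tcp_rot: [1.9, 2.5, 0.001]
wrist_force: [-0.6, -0.7, 0.3]
width: 1.001
grip_force: 0.0
```

Request:
jog_arm(turn=[[0, 0, 0], [0, 0, 0], [0, 0, 0], [0, 0, 0], [0, 0, 0], [0, 0, 0]], delta_pos=[[0, 0, 0], [0, 0, 0], [0, 0, 0], [0, 0, 0], [0, 0, 0], [0, 0, 0]], gripper=[0.05, 0.05, 0.05, 0.05, 0.05, 0.05])

```text
time: 23.93
tool_pos: [0.4429, -0.3308, -0.0259]
tcp_rot: [1.9, 2.5, 0.001]
wrist_force: [-1.1, 1.1, 5.7]
width: 0.707
grip_force: 32.6
```

Request:
jog_arm(turn=[[0, 0, 0], [0, 0, 0], [0, 0, 0], [0, 0, 0], [0, 0, 0], [0, 0, 0]], delta_pos=[[0, 0, 0], [0, 0, 0], [0, 0, 0.002], [0, 0, 0.002], [0, 0, 0], [0, 0, 0]], gripper=[0.085, 0.085, 0.085, 0.085, 0.085, 0.085])

```text
time: 24.43
tool_pos: [0.4423, -0.3303, -0.0309]
tcp_rot: [1.901, 2.501, 0.001]
wrist_force: [0.2, 0.2, -0.2]
width: 1.001
grip_force: 0.0
```

Request:
jog_arm(turn=[[0, 0, 0], [0, 0, 0], [0, 0, 0], [0, 0, 0], [0, 0, 0], [0, 0, 0]], delta_pos=[[0, 0, 0], [0, 0, 0], [0, 0, 0], [0, 0, 0], [0, 0, 0], [0, 0, 0]], gripper=[0.05, 0.05, 0.05, 0.05, 0.05, 0.05], grip_force=50)

```text
time: 24.93
tool_pos: [0.4432, -0.331, -0.0299]
tcp_rot: [1.9, 2.499, 0.001]
wrist_force: [0.3, -0.5, 3.0]
width: 0.708
grip_force: 54.2
```

Request:
jog_arm(turn=[[0, 0, 0], [0, 0, 0], [0, 0, 0], [0, 0, 0], [0, 0, 0], [0, 0, 0], [0, 0, 0], [0, 0, 0]], delta_pos=[[0, 0, -0.01], [0, 0, -0.02], [0, 0, -0.03], [0, 0, -0.03], [0, 0, -0.03], [0, 0, -0.03], [0, 0, 0], [0, 0, 0]], gripper=[0.05, 0.05, 0.05, 0.05, 0.05, 0.05, 0.05, 0.05])

```text
time: 25.6
tool_pos: [0.4439, -0.3317, 0.1226]
tcp_rot: [1.897, 2.496, 0.001]
wrist_force: [0.1, 0.2, -1.4]
width: 0.705
grip_force: 54.1
```

Run:
```python
from fit import *
s=read_state(); im=vision.read_camera('wrist'); np.save('D.npy',im)
z0=s['tool_pos'][2]+.030
print(np.round(s['tool_pos'],4),s['width'],s['grip_force'],s['wrist_force'].round(1)); 
for z in (z0+.0137,z0+.009): print(np.round(fit(im,s,(.445,-.343),.275,z),4))
goto(.520,.0155,.12,1.61)
```

```text
[ 0.4439 -0.3317  0.1226] 0.7053616962723595 54.12865586578846 [ 0.1  0.2 -1.4]
[ 0.4452 -0.3407  0.2824 -0.1753]
[ 0.4453 -0.3428  0.2607 -0.1576]
t 25.65 pos [ 0.4426 -0.3306  0.1205] w 0.71
 turn [0.0019 0.0012 0.2318]  dpos in target frame [0.3428 0.0909 0.0005] in current [3.127e-01 1.673e-01 3.000e-04]
```

Request:
jog_arm(turn=[[0.002, 0.001, 0.116], [0, 0, 0.116], [0, 0, 0], [0, 0, 0], [0, 0, 0], [0, 0, 0], [0, 0, 0], [0, 0, 0], [0, 0, 0], [0, 0, 0], [0, 0, 0], [0, 0, 0], [0, 0, 0], [0, 0, 0], [0, 0, 0], [0, 0, 0], [0, 0, 0]], delta_pos=[[0, 0, 0], [0, 0, 0], [0.0286, 0.0076, 0], [0.0286, 0.0076, 0], [0.0286, 0.0076, 0], [0.0286, 0.0076, 0], [0.0286, 0.0076, 0], [0.0286, 0.0076, 0], [0.0286, 0.0076, 0], [0.0286, 0.0076, 0], [0.0286, 0.0076, 0], [0.0286, 0.0076, 0], [0.0286, 0.0076, 0], [0.0286, 0.0076, 0], [0, 0, 0], [0, 0, 0], [0, 0, 0]], gripper=[0.05, 0.05, 0.05, 0.05, 0.05, 0.05, 0.05, 0.05, 0.05, 0.05, 0.05, 0.05, 0.05, 0.05, 0.05, 0.05, 0.05])

```text
time: 27.07
tool_pos: [0.5187, 0.0158, 0.1179]
tcp_rot: [-2.174, -2.263, 0.005]
wrist_force: [-0.9, -0.1, -0.5]
width: 0.705
grip_force: 54.1
```

Run:
```python
from fit import *
s=read_state(); im=vision.read_camera('wrist'); np.save('E.npy',im); print(s['width'],s['grip_force'],s['wrist_force'].round(1))
goto(.520,.0155,.02,1.61)
```

```text
0.7051899877134588 54.10415310412645 [-0.9 -0.1 -0.5]
t 27.12 pos [0.5189 0.0153 0.1183] w 0.708
 turn [-0.0038 -0.0001 -0.0004]  dpos in target frame [0.0002 0.0011 0.0983] in current [0.0002 0.0015 0.0983]
```

Request:
jog_arm(turn=[[-0.002, 0, 0], [0, 0, 0], [0, 0, 0], [0, 0, 0], [0, 0, 0], [0, 0, 0], [0, 0, 0], [0, 0, 0]], delta_pos=[[0, 0.001, 0.018], [0, 0, 0.02], [0, 0, 0.02], [0, 0, 0.02], [0, 0, 0.02], [0, 0, 0.01], [0, 0, 0], [0, 0, 0]], gripper=[0.05, 0.05, 0.05, 0.05, 0.05, 0.05, 0.05, 0.05])

```text
time: 27.78
tool_pos: [0.5206, 0.0152, 0.0113]
tcp_rot: [-2.179, -2.262, 0.0]
wrist_force: [-0.1, 0.4, 0.3]
width: 0.707
grip_force: 54.1
```

Run:
```python
from fit import *
s=read_state(); im=vision.read_camera('wrist'); np.save('F.npy',im); print(s['width'],s['grip_force'],s['wrist_force'].round(1))
goto(.520,.0155,.0,1.61)
# rectified at wall-top plane (left) and at sample mid height (right) 
a=rect(im,s,.47,.57,-.06,.06,.032,.0003); b=rect(im,s,.47,.57,-.06,.06,s['tool_pos'][2]+.0437,.0003)
save('F.png',np.hstack([a,b]),1)
```

```text
0.70706106690419 54.103651754558086 [-0.1  0.4  0.3]
t 27.83 pos [0.5218 0.0154 0.0123] w 0.704
 turn [ 0.0017 -0.0003 -0.0012]  dpos in target frame [ 0.0002 -0.0018  0.0123] in current [ 0.0002 -0.0018  0.0123]
```

View pics/F.png

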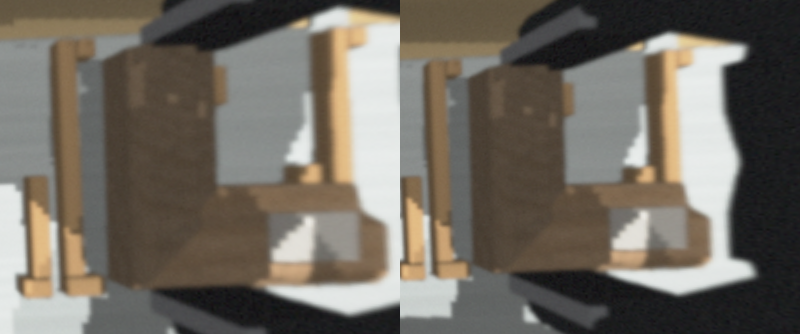

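F view (left plane at wall-top height, right plane at sample height): pocket left wall at col 55–80, key at (218,85). The sample hangs level and square inside the pocket outline, within about 1 mm. Lowering it under force control.

Request:
jog_arm(turn=[[0, 0, 0], [0, 0, 0], [0, 0, 0], [0, 0, 0], [0, 0, 0], [0, 0, 0]], delta_pos=[[0.0007, -0.0008, 0], [0, 0, 0.003], [0, 0, 0.003], [0, 0, 0.003], [0, 0, 0], [0, 0, 0]], gripper=[0.05, 0.05, 0.05, 0.05, 0.05, 0.05])

```text
time: 28.33
tool_pos: [0.5202, 0.0168, 0.0025]
tcp_rot: [2.177, 2.264, 0.001]
wrist_force: [-0.1, 0.7, -1.5]
width: 0.703
grip_force: 54.1
```

Request:
jog_arm(turn=[[0, 0, 0], [0, 0, 0], [0, 0, 0], [0, 0, 0], [0, 0, 0]], delta_pos=[[0, 0, 0.002], [0, 0, 0.002], [0, 0, 0.001], [0, 0, 0], [0, 0, 0]], gripper=[0.05, 0.05, 0.05, 0.05, 0.05])

```text
time: 28.75
tool_pos: [0.5204, 0.0167, -0.0024]
tcp_rot: [2.178, 2.264, 0.001]
wrist_force: [-0.4, 0.3, -1.7]
width: 0.707
grip_force: 54.1
```

Request:
jog_arm(turn=[[0, 0, 0], [0, 0, 0], [0, 0, 0], [0, 0, 0]], delta_pos=[[0, 0, 0.0015], [0, 0, 0.0015], [0, 0, 0], [0, 0, 0]], gripper=[0.05, 0.05, 0.05, 0.05])

```text
time: 29.08
tool_pos: [0.5204, 0.0167, -0.0054]
tcp_rot: [2.178, 2.264, 0.001]
wrist_force: [-0.9, 0.5, -1.5]
width: 0.708
grip_force: 54.1
```

Request:
jog_arm(turn=[[0, 0, 0], [0, 0, 0], [0, 0, 0], [0, 0, 0]], delta_pos=[[0, 0, 0.001], [0, 0, 0], [0, 0, 0], [0, 0, 0]], gripper=[0.05, 0.05, 0.05, 0.05])

```text
time: 29.42
tool_pos: [0.521, 0.0167, -0.0059]
tcp_rot: [2.177, 2.264, 0.003]
wrist_force: [0.8, -0.2, 2.0]
width: 0.7
grip_force: 54.5
```

Request:
jog_arm(turn=[[0, 0, 0], [0, 0, 0], [0, 0, 0], [0, 0, 0], [0, 0, 0], [0, 0, 0]], delta_pos=[[0, 0, 0], [0, 0, 0], [0, 0, 0], [0, 0, 0], [0, 0, -0.004], [0, 0, -0.006]], gripper=[0.068, 0.072, 0.075, 0.075, 0.075, 0.075])

```text
time: 29.92
tool_pos: [0.5197, 0.0167, 0.0033]
tcp_rot: [-2.177, -2.264, 0.0]
wrist_force: [-0.0, -0.2, 0.2]
width: 0.876
grip_force: 0.0
```

Request:
jog_arm(turn=[[0, 0, 0], [0, 0, 0], [0, 0, 0], [0, 0, 0], [0, 0, 0], [0, 0, 0], [0, 0, 0], [0, 0, 0]], delta_pos=[[0, 0, -0.02], [0, 0, -0.03], [0, 0, -0.04], [0, 0, -0.04], [0, 0, -0.04], [0, 0, -0.04], [0, 0, 0], [0, 0, 0]], gripper=[0.075, 0.08, 0.085, 0.085, 0.085, 0.085, 0.085, 0.085])

```text
time: 30.58
tool_pos: [0.523, 0.0165, 0.2185]
tcp_rot: [2.173, 2.259, 0.011]
wrist_force: [0.4, -0.2, -0.4]
width: 0.996
grip_force: 0.0
```

Run:
```python
from fit import *
s=read_state(); im=vision.read_camera('wrist'); np.save('G.npy',im); print(s['wrist_force'].round(1))
for z in (.030,.0377): print('seated oak',np.round(fit(im,s,(.52,.003),.04,z),4))
yaw=-.845; g=np.array([.589,-.317])+.0135*np.array([-np.sin(yaw),np.cos(yaw)]); print('grasp silver',g)
goto(g[0],g[1],.15,yaw+np.pi/2)
```

```text
[ 0.4 -0.2 -0.4]
seated oak [ 0.5188  0.016  -0.178  -0.5576]
seated oak [ 0.5188  0.0116  0.0449 -0.5362]
grasp silver [ 0.59909761 -0.30803963]
t 30.63 pos [0.5211 0.0166 0.2156] w 0.996
 turn [ 0.0042 -0.0022  0.884 ]  dpos in target frame [-0.1571  0.2945  0.0656] in current [-0.3274  0.0649  0.0658]
```

Request:
jog_arm(turn=[[0.004, -0.002, 0.1105], [0, 0, 0.1105], [0, 0, 0.1105], [0, 0, 0.1105], [0, 0, 0.1105], [0, 0, 0.1105], [0, 0, 0.1105], [0, 0, 0.1105], [0, 0, 0], [0, 0, 0], [0, 0, 0], [0, 0, 0], [0, 0, 0], [0, 0, 0], [0, 0, 0], [0, 0, 0], [0, 0, 0], [0, 0, 0]], delta_pos=[[0, 0, 0], [0, 0, 0], [0, 0, 0], [0, 0, 0], [0, 0, 0], [0, 0, 0], [0, 0, 0], [0, 0, 0], [-0.0196, 0.0368, 0.005], [-0.0196, 0.0368, 0.005], [-0.0196, 0.0368, 0.005], [-0.0196, 0.0368, 0.005], [-0.0196, 0.0368, 0.005], [-0.0196, 0.0368, 0.005], [-0.0196, 0.0368, 0.005], [-0.0196, 0.0368, 0.005], [0, 0, 0], [0, 0, 0]], gripper=[0.085, 0.085, 0.085, 0.085, 0.085, 0.085, 0.085, 0.085, 0.085, 0.085, 0.085, 0.085, 0.085, 0.085, 0.085, 0.085, 0.085, 0.085])

```text
time: 32.13
tool_pos: [0.5957, -0.3066, 0.1702]
tcp_rot: [-2.935, -1.109, 0.012]
wrist_force: [-0.3, 1.0, 0.3]
width: 0.994
grip_force: 0.0
```

Run:
```python
from fit import *
s=read_state(); im=vision.read_camera('wrist'); np.save('H.npy',im)
for z in (.009,.0137): print('silver',np.round(fit(im,s,(.589,-.317),-.845,z),4))
goto(.599,-.308,.05,-.845+np.pi/2)
```

```text
silver [ 0.5897 -0.3174 -0.8131 -0.961 ]
silver [ 0.5906 -0.3167 -0.8127 -0.9639]
t 32.18 pos [ 0.5959 -0.3051  0.1711] w 0.994
 turn [-0.0063  0.0046 -0.0019]  dpos in target frame [0.0004 0.0042 0.1211] in current [0.0009 0.005  0.121 ]
```

Request:
jog_arm(turn=[[-0.004, 0.003, -0.008], [0, 0, 0], [0, 0, 0], [0, 0, 0], [0, 0, 0], [0, 0, 0], [0, 0, 0]], delta_pos=[[0.0007, 0.005, 0.03], [0, 0, 0.03], [0, 0, 0.03], [0, 0, 0.03], [0, 0, 0], [0, 0, 0], [0, 0, 0]], gripper=[0.085, 0.085, 0.085, 0.085, 0.085, 0.085, 0.085])

```text
time: 32.77
tool_pos: [0.6024, -0.308, 0.0557]
tcp_rot: [2.928, 1.127, 0.003]
wrist_force: [0.3, -0.2, 0.2]
width: 0.991
grip_force: 0.0
```

Run:
```python
from fit import *
s=read_state(); im=vision.read_camera('wrist'); np.save('H.npy',im)
for z in (.009,.0137): print('silver',np.round(fit(im,s,(.589,-.317),-.83,z),4))
goto(.600,-.308,-.0305,-.83+np.pi/2)
```

```text
silver [ 0.5899 -0.3171 -0.8137 -0.953 ]
silver [ 0.5913 -0.316  -0.811  -0.9606]
t 32.82 pos [ 0.6033 -0.3088  0.0569] w 0.996
 turn [ 0.0066 -0.0011 -0.006 ]  dpos in target frame [-0.0019 -0.0028  0.0874] in current [-0.002  -0.0034  0.0874]
```

Request:
jog_arm(turn=[[0.004, 0, -0.022], [0, 0, 0], [0, 0, 0], [0, 0, 0], [0, 0, 0], [0, 0, 0], [0, 0, 0], [0, 0, 0], [0, 0, 0], [0, 0, 0]], delta_pos=[[-0.0013, -0.0025, 0], [0, 0, 0.015], [0, 0, 0.015], [0, 0, 0.015], [0, 0, 0.015], [0, 0, 0.012], [0, 0, 0.008], [0, 0, 0.006], [0, 0, 0], [0, 0, 0]], gripper=[0.085, 0.085, 0.085, 0.085, 0.085, 0.085, 0.085, 0.085, 0.085, 0.085])

```text
time: 33.65
tool_pos: [0.5988, -0.3077, -0.0322]
tcp_rot: [-2.919, -1.159, 0.001]
wrist_force: [0.5, -0.7, -0.3]
width: 0.997
grip_force: 0.0
```

Request:
jog_arm(turn=[[0, 0, 0], [0, 0, 0], [0, 0, 0], [0, 0, 0], [0, 0, 0], [0, 0, 0]], delta_pos=[[0, 0, 0], [0, 0, 0], [0, 0, 0], [0, 0, 0], [0, 0, 0], [0, 0, 0]], gripper=[0.05, 0.05, 0.05, 0.05, 0.05, 0.05])

```text
time: 34.15
tool_pos: [0.6003, -0.3085, -0.03]
tcp_rot: [2.918, 1.158, 0.002]
wrist_force: [0.1, -0.0, 6.6]
width: 0.707
grip_force: 54.6
```

Request:
jog_arm(turn=[[0, 0, 0], [0, 0, 0], [0, 0, 0], [0, 0, 0], [0, 0, 0], [0, 0, 0], [0, 0, 0], [0, 0, 0]], delta_pos=[[0, 0, -0.01], [0, 0, -0.02], [0, 0, -0.03], [0, 0, -0.03], [0, 0, -0.03], [0, 0, -0.03], [0, 0, 0], [0, 0, 0]], gripper=[0.05, 0.05, 0.05, 0.05, 0.05, 0.05, 0.05, 0.05])

```text
time: 34.82
tool_pos: [0.6007, -0.3087, 0.1218]
tcp_rot: [2.917, 1.158, 0.005]
wrist_force: [0.0, 0.1, -0.8]
width: 0.708
grip_force: 54.1
```

Run:
```python
from fit import *
s=read_state(); print(s['width'],s['grip_force'],s['wrist_force'].round(1)); goto(.523,-.066,.12,1.612)
```

```text
0.7081981725485154 54.13845643401146 [ 0.   0.1 -0.8]
t 34.82 pos [ 0.6007 -0.3087  0.1218] w 0.708
 turn [ 4.700e-03  5.000e-04 -8.562e-01]  dpos in target frame [ 0.2457 -0.0676  0.0018] in current [ 0.1099 -0.2299  0.0009]
```

Request:
jog_arm(turn=[[0.002, 0, -0.107], [0, 0, -0.107], [0, 0, -0.107], [0, 0, -0.107], [0, 0, -0.107], [0, 0, -0.107], [0, 0, -0.107], [0, 0, -0.107], [0, 0, 0], [0, 0, 0], [0, 0, 0], [0, 0, 0], [0, 0, 0], [0, 0, 0], [0, 0, 0], [0, 0, 0], [0, 0, 0], [0, 0, 0], [0, 0, 0]], delta_pos=[[0, 0, 0], [0, 0, 0], [0, 0, 0], [0, 0, 0], [0, 0, 0], [0, 0, 0], [0, 0, 0], [0, 0, 0], [0.0307, -0.0085, 0], [0.0307, -0.0085, 0], [0.0307, -0.0085, 0], [0.0307, -0.0085, 0], [0.0307, -0.0085, 0], [0.0307, -0.0085, 0], [0.0307, -0.0085, 0], [0.0307, -0.0085, 0], [0, 0, 0], [0, 0, 0], [0, 0, 0]], gripper=[0.05, 0.05, 0.05, 0.05, 0.05, 0.05, 0.05, 0.05, 0.05, 0.05, 0.05, 0.05, 0.05, 0.05, 0.05, 0.05, 0.05, 0.05, 0.05])

```text
time: 36.4
tool_pos: [0.5202, -0.0652, 0.1177]
tcp_rot: [-2.172, -2.265, 0.003]
wrist_force: [0.1, -0.1, -0.5]
width: 0.706
grip_force: 54.1
```

Run:
```python
from fit import *
s=read_state(); print(s['width'],s['grip_force'],s['wrist_force'].round(1)); goto(.523,-.066,.012,1.612)
```

```text
0.7059145796520441 54.12910871207714 [ 0.1 -0.1 -0.5]
t 36.4 pos [ 0.5202 -0.0652  0.1177] w 0.706
 turn [-0.004  -0.0019  0.0007]  dpos in target frame [-0.0009  0.0028  0.1057] in current [-0.0011  0.0032  0.1057]
```

Request:
jog_arm(turn=[[-0.002, -0.001, 0], [0, 0, 0], [0, 0, 0], [0, 0, 0], [0, 0, 0], [0, 0, 0], [0, 0, 0], [0, 0, 0]], delta_pos=[[-0.0005, 0.0018, 0.018], [0, 0, 0.02], [0, 0, 0.02], [0, 0, 0.02], [0, 0, 0.02], [0, 0, 0.008], [0, 0, 0], [0, 0, 0]], gripper=[0.05, 0.05, 0.05, 0.05, 0.05, 0.05, 0.05, 0.05])

```text
time: 37.07
tool_pos: [0.5226, -0.0663, 0.0125]
tcp_rot: [-2.175, -2.264, 0.0]
wrist_force: [0.1, 0.5, -0.1]
width: 0.702
grip_force: 54.1
```

Request:
jog_arm(turn=[[0, 0, 0], [0, 0, 0], [0, 0, 0]], delta_pos=[[0, 0, 0], [0, 0, 0], [0, 0, 0]], gripper=[0.05, 0.05, 0.05])

```text
time: 37.32
tool_pos: [0.5241, -0.0658, 0.0143]
tcp_rot: [2.175, 2.265, 0.003]
wrist_force: [0.4, 0.6, 0.1]
width: 0.707
grip_force: 54.1
```

Run:
```python
from fit import *
s=read_state(); print(s['width'],s['grip_force'],s['wrist_force'].round(1)); goto(.523,-.066,.012,1.612)
im=vision.read_camera('wrist'); np.save('I.npy',im); import pickle; pickle.dump(s,open('I.pkl','wb'))
# wood-coloured (R/B high) map at z=.032 plane and silver edges, coarse ascii around pocket2: 2 mm cells
a=rect(im,s,.475,.575,-.14,-.02,.032,.0005).astype(float)
q=a[...,0]/(a[...,2]+5); g=a.mean(2)
for i in range(0,200,4):
    print(f'{.575-i*.0005:.3f}',''.join('W' if q[i:i+4,j:j+4].mean()>1.35 else ('#' if g[i:i+4,j:j+4].mean()<45 else ('.' if g[i:i+4,j:j+4].mean()<110 else 'o')) for j in range(0,240,4)))
```

```text
0.7071313487654868 54.130840077996254 [0.4 0.6 0.1]
t 37.32 pos [ 0.5241 -0.0658  0.0143] w 0.707
 turn [ 0.0024 -0.0004 -0.0003]  dpos in target frame [-0.0001 -0.0011  0.0023] in current [-0.0001 -0.0011  0.0023]
0.575 WWWWWWWWWW.......WWWWWWWWW###...........####################
0.573 WWWWWWWWWW.......WWWWWWWW.#........################.ooo....#
0.571 WWWWWWWWWW..oooo.WWWWWWWW........###############.WWoooooooWW
0.569 WWWWWWWWWW.ooooooWWWWWW........##############.WWWWWooooooooW
0.567 WWWWWWWWWWWooooooWWWWW.......##############.oooooooooooooooo
0.565 WWWWWWWWWWWooooooooooo.....#############..oooooooooooooooooo
0.563 oooooooooooooooooooooo...############...oooooooooooooooooooo
0.561 oooooooooWWWWWWooooooo.........###...ooooooooooooooooooooooo
0.559 oooooooo.WWWWWWooo..o.o...........oooooooooooooooooooooooooo
0.557 oooooooo.WWWWW.o....ooo..........oooooooooooooooooo..ooooooo
0.555 oooooooo.WWW..oo....ooo..........ooooooooooooooooo...ooooooo
0.553 oooooooo.WWWoo......ooo..........WWoooooooooooooo....oooooo.
0.551 oooooooo.WWWoo......oooo.........WWooooooooooo.......ooooo..
0.549 oooooooo
[... 1764 characters left out ...]
...........ooooooo.ooooooooooo
0.495 ooWWWWWWWoWWWW...........................ooo........oooooooo
0.493 WWWWWWWWWoWWWW...........................ooo.........ooooooo
0.491 WWWWWWWWWoWWWWWW.........................ooo........oooooooo
0.489 ooooWWWWWoWWWWWWW.......................oooooooooooooooooooo
0.487 ooooWWWWWooWWWWW.....o.........########..ooooooooooooooooooo
0.485 ooooooooooooooooo.........################.ooooooooooooooooo
0.483 oooooooooooooo...............################..ooooooooooooo
0.481 oooooooooooooo.................##################..oooooooo.
0.479 oooooooooooooo....................##################.....###
0.477 oooooooooooooo.......................#######################
```

Request:
jog_arm(turn=[[0, 0, 0], [0, 0, 0], [0, 0, 0], [0, 0, 0], [0, 0, 0]], delta_pos=[[0, 0, 0.003], [0, 0, 0.003], [0, 0, 0.003], [0, 0, 0], [0, 0, 0]], gripper=[0.05, 0.05, 0.05, 0.05, 0.05])

```text
time: 37.78
tool_pos: [0.5223, -0.0654, 0.0034]
tcp_rot: [-2.174, -2.265, 0.0]
wrist_force: [-0.9, -0.1, -0.6]
width: 0.705
grip_force: 54.1
```

Request:
jog_arm(turn=[[0, 0, 0], [0, 0, 0], [0, 0, 0], [0, 0, 0], [0, 0, 0]], delta_pos=[[0, 0, 0.002], [0, 0, 0.002], [0, 0, 0.002], [0, 0, 0], [0, 0, 0]], gripper=[0.05, 0.05, 0.05, 0.05, 0.05])

```text
time: 38.2
tool_pos: [0.523, -0.0656, -0.0022]
tcp_rot: [-2.175, -2.266, -0.001]
wrist_force: [1.2, -0.8, -2.5]
width: 0.698
grip_force: 54.1
```

Request:
jog_arm(turn=[[0, 0, 0], [0, 0, 0], [0, 0, 0], [0, 0, 0]], delta_pos=[[0, 0, 0.0015], [0, 0, 0.0015], [0, 0, 0], [0, 0, 0]], gripper=[0.05, 0.05, 0.05, 0.05])

```text
time: 38.53
tool_pos: [0.5227, -0.0655, -0.0053]
tcp_rot: [-2.175, -2.266, -0.001]
wrist_force: [1.7, -0.7, -0.6]
width: 0.708
grip_force: 54.1
```

Request:
jog_arm(turn=[[0, 0, 0], [0, 0, 0], [0, 0, 0], [0, 0, 0]], delta_pos=[[0, 0, 0.001], [0, 0, 0], [0, 0, 0], [0, 0, 0]], gripper=[0.05, 0.05, 0.05, 0.05])

```text
time: 38.87
tool_pos: [0.5227, -0.0655, -0.0061]
tcp_rot: [-2.175, -2.266, -0.001]
wrist_force: [0.8, -0.5, 1.5]
width: 0.705
grip_force: 54.3
```

Floor contact is at the expected height, so I release.

Request:
jog_arm(turn=[[0, 0, 0], [0, 0, 0], [0, 0, 0], [0, 0, 0], [0, 0, 0], [0, 0, 0]], delta_pos=[[0, 0, 0], [0, 0, 0], [0, 0, 0], [0, 0, 0], [0, 0, -0.004], [0, 0, -0.006]], gripper=[0.068, 0.072, 0.075, 0.075, 0.075, 0.075])

```text
time: 39.37
tool_pos: [0.5219, -0.0654, 0.0035]
tcp_rot: [-2.174, -2.265, 0.001]
wrist_force: [-0.3, 0.5, 0.8]
width: 0.878
grip_force: 0.0
```

Request:
jog_arm(turn=[[0, 0, 0], [0, 0, 0], [0, 0, 0], [0, 0, 0], [0, 0, 0], [0, 0, 0], [0, 0, 0], [0, 0, 0], [0, 0, 0]], delta_pos=[[0, 0, -0.02], [0, 0, -0.03], [0, 0, -0.04], [0, 0, -0.04], [0, 0, -0.04], [0, 0, -0.04], [0, 0, 0], [0, 0, 0], [0, 0, 0]], gripper=[0.075, 0.075, 0.075, 0.06, 0.05, 0.045, 0.045, 0.045, 0.045])

```text
time: 40.12
tool_pos: [0.5228, -0.0657, 0.2144]
tcp_rot: [2.175, 2.267, 0.002]
wrist_force: [-0.3, 0.4, 0.3]
width: 0.527
grip_force: 0.0
```

Run:
```python
from fit import *
s=read_state(); im=vision.read_camera('wrist'); np.save('J.npy',im)
print(s['wrist_force'].round(1)); goto(.434,-.0015,.1,1.606)
# ASCII at sample-edge plane z=.0377, both pockets, 2 mm cells
a=rect(im,s,.475,.565,-.125,.055,.0377,.0005).astype(float); q=a[...,0]/(a[...,2]+5); g=a.mean(2)
for i in range(0,180,5):
    print(f'{.565-i*.0005:.3f}',''.join('%d'%min(9,max(0,(q[i:i+5,j:j+4].mean()-.8)*8)) if g[i:i+5,j:j+4].mean()>35 else '#' for j in range(0,360,4)))
```

```text
[-0.3  0.4  0.3]
t 40.17 pos [ 0.5219 -0.0655  0.2129] w 0.53
 turn [-0.0019 -0.0013  0.0058]  dpos in target frame [ 0.0671 -0.0856  0.1129] in current [ 0.0674 -0.085   0.1132]
0.565 355555555555555555555455554544444444444444444444331111112222222222222211211111112211111111
0.562 355555555555555443443333333333322222222222221222222211111111111111111111111111111111111111
0.560 233322333333222211111111111111111111111111111124555421111111111111111111111111111111111111
0.557 111111244444211111111111111111111111111111111135655421111111111111111111111111111111111111
0.555 111111366665211111111111111111111111111111111135542111111111111111111111111111111111111111
0.552 111111267643211111111111111111111111111111111125631111111111111123444443111111111111111111
0.550 111111256533333333222221123333321111111111111125641111111111111146666653111111111111100111
0.547 111111256544444444444421355566531111111111111125642111111111111146666653111111111111110111
0.545 111111256544444444444432356666531111111111111125642111111111111146666653111111111111101111
0.542 111111256544444444444431356666631111111111
[... 1870 characters left out ...]
111111111111124642111
0.492 111465125665555545444555555555555555555554356421465211111111111112222111111111111256652111
0.490 111465214665554333333333455553333333332223566421465543111111111124554211111111111255542111
0.487 113565214666642111111111146652111111111112566421354432111111111112332111111111111112211111
0.485 125665214666641111111111135541111111111111233211121111111111111111111111111111111111111111
0.482 124443112333321111111111111111111111111111111111111111111111111111111111111111111111111111
0.480 111111111111111111111111111111111111111111111111111111111111111111111111111111111111111111
0.477 111111111111111111111111111111111111111111111111111111111111100111111111111111111111111111
```

Request:
jog_arm(turn=[[0, 0, 0.005], [0, 0, 0], [0, 0, 0], [0, 0, 0], [0, 0, 0], [0, 0, 0], [0, 0, 0], [0, 0, 0], [0, 0, 0], [0, 0, 0]], delta_pos=[[0.0168, -0.0214, 0], [0.0168, -0.0214, 0], [0.0168, -0.0214, 0], [0.0168, -0.0214, 0], [0, 0, 0.03], [0, 0, 0.03], [0, 0, 0.03], [0, 0, 0.02], [0, 0, 0], [0, 0, 0]], gripper=[0.04, 0.04, 0.04, 0.04, 0.04, 0.04, 0.04, 0.04, 0.04, 0.04])

```text
time: 41.0
tool_pos: [0.4319, -0.0014, 0.1013]
tcp_rot: [-2.177, -2.257, 0.006]
wrist_force: [0.3, 1.0, 0.2]
width: 0.47
grip_force: 0.0
```

Run:
```python
from fit import *
s=read_state(); im=vision.read_camera('wrist'); np.save('K.npy',im)
goto(.434,-.0015,.024,1.606); print(s['wrist_force'].round(1))
a=rect(im,s,.40,.48,-.06,.06,.064,.0005).astype(float); g=a.mean(2)
for i in range(0,160,5):
    print(f'{.48-i*.0005:.3f}',''.join('%d'%min(9,g[i:i+5,j:j+5].mean()//20) for j in range(0,240,5)))
```

```text
t 41.05 pos [ 0.4339 -0.0016  0.1032] w 0.47
 turn [-0.0028 -0.0012  0.0008]  dpos in target frame [0.0001 0.0001 0.0792] in current [0.     0.0004 0.0792]
[0.3 1.  0.2]
0.480 553343332233333332333333333333343333331112222222
0.477 544344333333444443333444444443334333332222222222
0.475 533344333344555553334555555543445443332222222111
0.472 543344333455555554455555555554555543222222211000
0.470 555555555555555555555555555555555543222211000001
0.467 555555555555555555555555555555555542211100000000
0.465 555555555555555555555555555555555541111122222334
0.462 555555555555555555555555555555555554467778888889
0.460 555555555555555555555555555555555555689999999999
0.457 555555555555555555555555555555555555799999999999
0.455 555555555555555555555555555555555555799999999999
0.452 555555555555555555555555555555555555799999999999
0.450 555555555555555555555555555555555555799999999999
0.448 555555555555555555555555555555555556899999999999
0.445 555555555555555555555555544444444445667999999999
0.443 555555555444443333333322222222222222223699999999
0.440 555555543222222222211211111122222222222599999999
0.438 577776421222222222111111111112222222222489999999
0.435 799998411222222222111111111112222222222589999999
0.432 999998511222222222111111111112222233334799999999
0.430 999999753222222222222222343333334688889999999999
0.427 999999886433333333333334774333346899999988888888
0.425 999999888654333333333446764333456777777777777777
0.422 888887777765333333335666433333578877888877778888
0.420 877776666666433333335666433333577777777777777777
0.417 877777666666533333445664333356677777777778788888
0.415 767776667776643335568874444588888988888899899889
0.412 888888888886433333469864554589899988888889999888
0.410 889988888886433333369854454589899889988888999998
0.407 888899988886433333478855545589999999988888999998
0.405 988999999986333333478854554588989999888888888888
0.402 889999899885433333478854554588999988655555544444
```

Request:
jog_arm(turn=[[-0.002, 0, 0], [0, 0, 0], [0, 0, 0], [0, 0, 0], [0, 0, 0], [0, 0, 0], [0, 0, 0], [0, 0, 0], [0, 0, 0]], delta_pos=[[0.003, 0.002, 0], [0, 0, 0.015], [0, 0, 0.015], [0, 0, 0.015], [0, 0, 0.015], [0, 0, 0.01], [0, 0, 0.006], [0, 0, 0], [0, 0, 0]], gripper=[0.04, 0.04, 0.04, 0.04, 0.04, 0.04, 0.04, 0.04, 0.04])

```text
time: 41.8
tool_pos: [0.4375, 0.0015, 0.0286]
tcp_rot: [2.18, 2.26, 0.004]
wrist_force: [0.2, -0.0, -0.6]
width: 0.466
grip_force: 0.0
```

Request:
jog_arm(turn=[[0, 0, 0], [0, 0, 0], [0, 0, 0], [0, 0, 0], [0, 0, 0]], delta_pos=[[0, 0, 0], [0, 0, 0], [0, 0, 0], [0, 0, 0], [0, 0, 0]], gripper=[0.005, 0.005, 0.005, 0.005, 0.005])

```text
time: 42.22
tool_pos: [0.4379, 0.0015, 0.0291]
tcp_rot: [2.18, 2.26, 0.005]
wrist_force: [-1.6, 0.7, 5.7]
width: 0.129
grip_force: 49.1
```

Request:
jog_arm(turn=[[0, 0, 0], [0, 0, 0], [0, 0, 0], [0, 0, 0], [0, 0, 0], [0, 0, 0], [0, 0, 0], [0, 0, 0], [0, 0, 0], [0, 0, 0], [0, 0, 0], [0, 0, 0], [0, 0, 0], [0, 0, 0], [0, 0, 0], [0, 0, 0], [0, 0, 0]], delta_pos=[[0, 0.003, 0], [0, 0.006, 0], [0, 0.006, 0], [0, 0.006, 0], [0, 0.006, 0], [0, 0.006, 0], [0, 0.006, 0], [0, 0.006, 0], [0, 0.006, 0], [0, 0.006, 0], [0, 0.006, 0], [0, 0.006, 0], [0, 0.006, 0], [0, 0.006, 0], [0, 0.004, 0], [0, 0.002, 0], [0, 0, 0]], gripper=[0.005, 0.005, 0.005, 0.005, 0.005, 0.005, 0.005, 0.005, 0.005, 0.005, 0.005, 0.005, 0.005, 0.005, 0.005, 0.005, 0.005])

```text
time: 43.63
tool_pos: [0.5253, 0.0051, 0.0291]
tcp_rot: [2.18, 2.259, 0.007]
wrist_force: [-0.4, 2.5, 4.9]
width: 0.126
grip_force: 49.0
```

Request:
jog_arm(turn=[[0, 0, 0], [0, 0, 0], [0, 0, 0], [0, 0, 0], [0, 0, 0]], delta_pos=[[0, 0.002, 0], [0, 0.002, 0], [0, 0.001, 0], [0, 0, 0], [0, 0, 0]], gripper=[0.005, 0.005, 0.005, 0.005, 0.005])

```text
time: 44.05
tool_pos: [0.5279, 0.0053, 0.0291]
tcp_rot: [-2.18, -2.26, -0.002]
wrist_force: [-5.1, 2.2, 10.5]
width: 0.124
grip_force: 50.2
```

Request:
jog_arm(turn=[[0, 0, 0], [0, 0, 0], [0, 0, 0], [0, 0, 0]], delta_pos=[[0, 0.0015, 0], [0, 0, 0], [0, 0, 0], [0, 0, 0]], gripper=[0.005, 0.005, 0.005, 0.005])

```text
time: 44.38
tool_pos: [0.5279, 0.0053, 0.029]
tcp_rot: [-2.179, -2.259, 0.001]
wrist_force: [-8.8, 2.5, 14.4]
width: 0.128
grip_force: 50.9
```

Request:
jog_arm(turn=[[0, 0, 0], [0, 0, 0], [0, 0, 0], [0, 0, 0], [0, 0, 0], [0, 0, 0], [0, 0, 0], [0, 0, 0], [0, 0, 0], [0, 0, 0], [0, 0, 0], [0, 0, 0]], delta_pos=[[0, 0, 0], [0, 0, 0], [0, 0, 0], [0, 0, 0], [0, 0, 0], [0, 0, -0.02], [0, 0, -0.03], [0, 0, -0.03], [0, 0, -0.03], [0, 0, -0.03], [0, 0, 0], [0, 0, 0]], gripper=[0.04, 0.04, 0.04, 0.04, 0.04, 0.04, 0.045, 0.045, 0.045, 0.045, 0.045, 0.045])

```text
time: 45.38
tool_pos: [0.5321, 0.0046, 0.1708]
tcp_rot: [2.178, 2.258, 0.009]
wrist_force: [-0.7, 0.7, -0.1]
width: 0.525
grip_force: 0.0
```

Run:
```python
from fit import *
goto(.5395,-.1397,.17,.035+1.07)
```

```text
t 45.38 pos [0.5321 0.0046 0.1708] w 0.525
 turn [ 0.0071 -0.0023  0.5018]  dpos in target frame [-0.1256  0.0715  0.0008] in current [-0.1445  0.0022  0.0007]
```

Request:
jog_arm(turn=[[0.007, -0.002, 0.1255], [0, 0, 0.1255], [0, 0, 0.1255], [0, 0, 0.1255], [0, 0, 0], [0, 0, 0], [0, 0, 0], [0, 0, 0], [0, 0, 0], [0, 0, 0], [0, 0, 0], [0, 0, 0], [0, 0, 0]], delta_pos=[[0, 0, 0], [0, 0, 0], [0, 0, 0], [0, 0, 0], [-0.0251, 0.0143, 0], [-0.0251, 0.0143, 0], [-0.0251, 0.0143, 0], [-0.0251, 0.0143, 0], [-0.0251, 0.0143, 0], [0, 0, 0.02], [0, 0, 0.02], [0, 0, 0], [0, 0, 0]], gripper=[0.05, 0.05, 0.05, 0.05, 0.05, 0.05, 0.05, 0.05, 0.05, 0.05, 0.05, 0.05, 0.05], grip_force=60)

```text
time: 46.47
tool_pos: [0.535, -0.1389, 0.1251]
tcp_rot: [-2.667, -1.647, 0.014]
wrist_force: [-0.1, -1.0, -0.0]
width: 0.589
grip_force: 0.0
```

Run:
```python
from fit import *
s=read_state(); im=vision.read_camera('wrist'); goto(.5395,-.1397,.0595,1.105)
# knob: dark blob at z=.102 plane
a=rect(im,s,.49,.59,-.19,-.09,.102,.0005); g=cv2.GaussianBlur(a.mean(2).astype(np.float32),(0,0),1)
m=(g<40).astype(np.uint8); n,l,st,ce=cv2.connectedComponentsWithStats(m)
for k in range(1,n):
    if st[k,4]>400:
        r=cv2.minAreaRect(np.argwhere(l==k)[:,::-1].astype(np.float32)); print(st[k],'c',.59-r[0][1]*.0005,-.09-r[0][0]*.0005,np.array(r[1])*.0005,r[2])
```

```text
t 46.52 pos [ 0.5364 -0.1391  0.1268] w 0.587
 turn [-0.0075  0.0036  0.0021]  dpos in target frame [0.0008 0.003  0.0673] in current [0.0011 0.0035 0.0673]
[  43   71   95   60 2587] c 0.5394666175842284 -0.1348544807434082 [0.04857757 0.01464179] 27.18111228942871
```

Request:
jog_arm(turn=[[-0.005, 0.003, 0.004], [0, 0, 0], [0, 0, 0], [0, 0, 0], [0, 0, 0], [0, 0, 0], [0, 0, 0], [0, 0, 0]], delta_pos=[[0.001, 0.0022, 0], [0, 0, 0.015], [0, 0, 0.015], [0, 0, 0.015], [0, 0, 0.012], [0, 0, 0.009], [0, 0, 0], [0, 0, 0]], gripper=[0.05, 0.05, 0.05, 0.05, 0.05, 0.05, 0.05, 0.05])

```text
time: 47.18
tool_pos: [0.5401, -0.1395, 0.0622]
tcp_rot: [2.675, 1.646, 0.0]
wrist_force: [-0.2, 0.3, 0.6]
width: 0.588
grip_force: 0.0
```

Request:
jog_arm(turn=[[0, 0, 0], [0, 0, 0], [0, 0, 0], [0, 0, 0], [0, 0, 0], [0, 0, 0], [0, 0, 0]], delta_pos=[[0, 0, 0], [0, 0, 0], [0, 0, 0], [0, 0, 0], [0, 0, 0], [0, 0, 0], [0, 0, 0]], gripper=[0.005, 0.005, 0.005, 0.005, 0.005, 0.005, 0.005])

```text
time: 47.77
tool_pos: [0.5402, -0.1394, 0.0634]
tcp_rot: [2.676, 1.645, 0.002]
wrist_force: [-2.6, 1.9, 5.4]
width: 0.16
grip_force: 58.6
```

Request:
jog_arm(turn=[[0, 0, 0], [0, 0, 0], [0, 0, 0], [0, 0, 0], [0, 0, 0], [0, 0, 0]], delta_pos=[[0, 0, -0.002], [0, 0, -0.002], [0, 0, -0.002], [0, 0, -0.0015], [0, 0, 0], [0, 0, 0]], gripper=[0.005, 0.005, 0.005, 0.005, 0.005, 0.005])

```text
time: 48.27
tool_pos: [0.5396, -0.1394, 0.0691]
tcp_rot: [-2.676, -1.646, 0.0]
wrist_force: [0.9, 0.7, -9.5]
width: 0.157
grip_force: 58.8
```

Request:
jog_arm(turn=[[0, 0, 0.119], [0, 0, 0.119], [0, 0, 0.119], [0, 0, 0.119], [0, 0, 0.119], [0, 0, 0.119], [0, 0, 0.119], [0, 0, 0.119], [0, 0, 0.119], [0, 0, 0], [0, 0, 0]], delta_pos=[[0, 0, 0], [0, 0, 0], [0, 0, 0], [0, 0, 0], [0, 0, 0], [0, 0, 0], [0, 0, 0], [0, 0, 0], [0, 0, 0], [0, 0, 0], [0, 0, 0]], gripper=[0.005, 0.005, 0.005, 0.005, 0.005, 0.005, 0.005, 0.005, 0.005, 0.005, 0.005])

```text
time: 49.18
tool_pos: [0.5403, -0.1403, 0.0696]
tcp_rot: [3.14, 0.056, 0.002]
wrist_force: [2.1, -3.2, -9.1]
width: 0.156
grip_force: 58.7
```

Request:
jog_arm(turn=[[0, 0, 0], [0, 0, 0], [0, 0, 0], [0, 0, 0], [0, 0, 0], [0, 0, 0], [0, 0, 0], [0, 0, 0], [0, 0, 0]], delta_pos=[[0, 0, 0.003], [0, 0, 0.003], [0, 0, 0.003], [0, 0, 0.003], [0, 0, 0.002], [0, 0, 0.002], [0, 0, 0.001], [0, 0, 0], [0, 0, 0]], gripper=[0.005, 0.005, 0.005, 0.005, 0.005, 0.005, 0.005, 0.005, 0.005])

```text
time: 49.93
tool_pos: [0.5404, -0.1401, 0.053]
tcp_rot: [3.14, 0.051, 0.002]
wrist_force: [1.7, -4.3, -5.2]
width: 0.159
grip_force: 59.3
```

Request:
jog_arm(turn=[[0, 0, 0], [0, 0, 0], [0, 0, 0], [0, 0, 0]], delta_pos=[[0, 0, 0.001], [0, 0, 0.001], [0, 0, 0], [0, 0, 0]], gripper=[0.005, 0.005, 0.005, 0.005])

```text
time: 50.27
tool_pos: [0.5408, -0.1401, 0.0524]
tcp_rot: [3.14, 0.051, 0.003]
wrist_force: [-3.0, -5.2, 5.4]
width: 0.161
grip_force: 60.5
```

Request:
jog_arm(turn=[[0, 0, 0], [0, 0, 0], [0, 0, 0], [0, 0, 0], [0, 0, 0], [0, 0, 0], [0, 0, 0], [0, 0, 0], [0, 0, 0], [0, 0, 0], [0, 0, 0], [0, 0, 0], [0, 0, 0]], delta_pos=[[0, 0, 0], [0, 0, 0], [0, 0, 0], [0, 0, 0], [0, 0, 0], [0, 0, -0.02], [0, 0, -0.03], [0, 0, -0.03], [0, 0, -0.03], [0, 0, -0.03], [0, 0, -0.03], [0, 0, 0], [0, 0, 0]], gripper=[0.05, 0.05, 0.05, 0.05, 0.05, 0.05, 0.05, 0.05, 0.05, 0.05, 0.05, 0.05, 0.05])

```text
time: 51.35
tool_pos: [0.5417, -0.1399, 0.2235]
tcp_rot: [3.14, 0.05, 0.009]
wrist_force: [-0.2, -0.0, -0.5]
width: 0.588
grip_force: 0.0
```

Run:
```python
from fit import *
s=read_state(); im=vision.read_camera('wrist'); np.save('L.npy',im); print(s['tool_pos'].round(3),s['wrist_force'].round(1))
a=rect(im,s,.49,.59,-.19,-.09,.09,.0005); g=cv2.GaussianBlur(a.mean(2).astype(np.float32),(0,0),1)
n,l,st,ce=cv2.connectedComponentsWithStats((g<40).astype(np.uint8))
for k in range(1,n):
    if st[k,4]>400:
        r=cv2.minAreaRect(np.argwhere(l==k)[:,::-1].astype(np.float32)); print('knob',.59-r[0][1]*.0005,-.09-r[0][0]*.0005,np.array(r[1])*.0005,r[2])
# handle x at home, z=.064
a=rect(im,s,.50,.56,-.03,.03,.064,.0005); g=a.mean(2); print('handle col mean by x',[(round(.56-i*.0005,3),int(g[i:i+4].mean())) for i in range(0,120,6)])
```

```text
[ 0.542 -0.14   0.223] [-0.2 -0.  -0.5]
knob 0.5405038986206054 -0.13909358596801757 [0.04725067 0.01442498] 87.61405944824219
handle col mean by x [(0.56, 175), (0.557, 175), (0.554, 175), (0.551, 173), (0.548, 161), (0.545, 119), (0.542, 102), (0.539, 87), (0.536, 55), (0.533, 64), (0.53, 73), (0.527, 73), (0.524, 79), (0.521, 125), (0.518, 153), (0.515, 148), (0.512, 139), (0.509, 144), (0.506, 151), (0.503, 157)]
```

```bash
python3 -c "
from workcell import ticket; print(ticket.finish_job())"
```

```text
the job is handed in; nothing more can be done
None
```

I handed the job in, but `finish_job()` returned no verdict. Oak is in the middle pocket and silver in the right one (no black sample was on the table), the carriage is home, and the knob is turned back and down; heights and contact forces fit this, but I took no final picture of silver or the bystanders.

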